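Nudge a gearmotor home in a three-point alignment nest

ROBOT

A 6-joint arm with a two-finger parallel gripper is mounted at the origin on the work surface. World frame = base frame: x ahead of the robot, y to its left, z up, the work surface at z = 0. Lengths are in m, angles in rad, forces in N, time in s.
With the tool pointing down it reaches from about 0.375 to 0.975 m from the base axis. Payload 3.8 kg.
Tool frame: the origin (TCP) lies at the very end of the fingers, on their centre line; the grasp point (between the pads) lies 19 mm behind it (bot.grip_point_offset is the distance from the TCP to the grasp point, in m); z points along the fingers, x is the direction in which the jaws open and shut, and the axes are right-handed (so a half turn about z gives the same grasp; the last joint's range is limited). The gripper opens to 85 mm and grips with 20 to 120 N. Pads are 22 mm wide; open, the fingers measure 114 mm over their backs; the gripper's body (76 mm by 85 mm) begins 54 mm behind the grasp point. The pads swing forward as they close: fully open they stand 13 mm farther back than shut.
Start: joints at [1.156, 0.264, 1.604, -0, 1.274, -0.037], TCP at [0.249, 0.627, 0.231] pointing down, gripper open.
Joint ranges: [-2.63, 2.63], [-0.94, 2.18], [0.31, 2.57], [-1.31, 4.45], [0, 2.66], [-2.55, 2.55]. Speed limits (rad/s): [2.57, 2.57, 3.14, 3.14, 3.14, 3.14].

INTERFACE

Orientations are given as a rotation vector (axis times angle).
In Python, from workcell import bot, read_camera gives the robot as it stands.
- The arm moves only by the tool arm_command, never from a script. Its argument "rows" is a list of rows, each an object with "delta_rot": the turn, a rotation vector about the tool's x, y, z in rad, a list of three; "xyz": the shift along the tool's x, y, z in m, a list of three; "gripper": the finger opening in m, from 0 to 0.0854. A call has 1 to 12 rows; each row shifts and turns the commanded pose from where the row before left it, along the tool's axes as they then stand; what a row does not reach is not made up. A row lasts 1/10 s, in which the tool goes at most 50 mm and 8.59 degrees, less where a joint would pass 70% of its speed; a pose out of reach is approached as far as the arm can. A call is refused whole if a number of a shift passes 0.05 or a number of a turn 0.15, either way. A call with a gripper value outside its range is refused whole. The fingers move at their own pace and stop on an object; "force" is the grip in N (left out, the last holds). Time passes only in rows, so rows that do not move let the fingers close. It gives the time, the measured TCP pose, the force and the opening at its end, in the units of the state.
- bot.read_state(): the state, without advancing time (a new reading comes with each control period).
- read_camera(name): name is "scene" or "side" or "wrist"; returns a dict with "pixels" (480x640x3 uint8, red, green, blue), "range_z" (480x640 float32, m along the optical axis (not along the pixel's ray), 0 where there is no reading), "intrinsics" (3x3 intrinsics, pixels), "camera_from_world" (4x4, takes a point from world to camera coordinates). Camera axes: x right, y up, looking along -z (the intrinsics and any distortion apply to the point x, -y, -z); pixel columns grow to the right and rows downward; lengths in m; the calibration is good to about 2 mm. A picture is of the moment at which its call begins.
- bot.finish_job(): hands the job in, once; it reports no verdict.
The state is a dict: "time": time; "q": joint angles; "joint_vel": joint speeds; "joint_torque": joint torques, N m; "tool_pos": TCP position; "tcp_rot": TCP orientation; "wrist_force": force on the tool from outside, world axes, zero at the start; "torque": the same for the moment, N m; "width": opening from 0.0 (shut) to 1.0 (fully open).
Only numpy, scipy, OpenCV 4.12 (cv2) and the standard library are available. Lean on these libraries where they do the work, as an engineer would, in place of code of your own. Each camera call takes 0.05 s, during which the arm holds its last target.

TASK

Stand the gearmotor with the orange band upright on the plate of the alignment nest, about 15 mm short of its home against the two steel posts, and let go of it there. Then gently nudge it home with the fingers until it rests against both posts, and after that slide the red-tabbed stop fully up against it so that it is held at three points. Leave the blue- and green-banded motors standing where they are, and finish with the orange one released and upright.

Things in the scene. Friction and masses are not known exactly. Their poses are not given: they have to be found in the camera images.
- motor_orange: loose gearmotor standing upright, 220 g: cylinder 36 mm diameter, 62 mm tall, lower part black, an orange band round it at 22 to 32 mm height and an orange top face, upper part silver; a 6 mm shaft stands 10 mm above the top. Origin: centre of its underside, z up along the shaft
- motor_blue: the same gearmotor with a blue band and top face; leave it alone. Origin: centre of its underside
- motor_green: the same gearmotor with a green band and top face; leave it alone. Origin: centre of its underside
- nest: fixed dark metal plate 215 x 110 mm, top 12 mm above the table. Origin: on the table, below the home axis (the motor's axis when home); z up, x from the stop towards the posts. Plate: x -170 to +45 mm, y -55 to +55 mm. The stop runs between blue rails 8 mm tall on the plate, x -167 to -99 mm, inner faces at y +-15.5 mm; from there to the posts the plate is bare
- nest_home (a point): where the centre of the motor's underside must come, on the plate's top face (thin grey disc, 12 mm above the table); axes as the nest's. Two fixed steel posts, 10 mm diameter, 25 mm tall above the plate, stand at x +11.5 mm, y +19.9 and -19.9 mm from it: a motor touching both is exactly here. Smooth metal: friction about 0.35 on plate and posts
- stop (a joint): slide of the stop along the nest's +x, in m: 0 is fully back, range 0 to 0.090, starts at 0 to 0.015. Its round brass nose (centre line 20 mm above the table) has its tip at nest x = -100 mm + slide, so it meets a motor that is home at 0.082. Friction about 2 N; it stays where it is left
- stop_tab (a point): middle of the top edge of the stop's red tab: 10 mm thick along the nest's x, 26 mm wide, from 27 to 57 mm above the table, its centre 32 mm behind the tip of the brass nose. The stop's block (28 mm wide, top 27 mm above the table) reaches 14 mm behind the tab's centre and 20 mm in front of it

How it is judged:
On the way, in this order (a step that is already met when the one before it is completed fails the run):
1. the orange motor stands upright on the nest's plate, let go, 6 to 35 mm short of home, with the stop still back (slide under 0.055) (horizontal distance between motor_orange and nest_home between 0.006 and 0.035 m and z of motor_orange in the frame of nest_home between -0.003 and 0.003 m and angle between motor_orange's own z axis and vertical below 0.06 rad and linear speed of motor_orange below 0.02 m/s and contact force between the fingers and motor_orange below 0.05 N and value of joint stop below 0.055 m), for 0.2 s.
2. the orange motor is nudged home, its axis within 2.5 mm of home, upright on the plate, with the stop still back (slide under 0.055) (horizontal distance between motor_orange and nest_home below 0.0025 m and z of motor_orange in the frame of nest_home below 0.003 m and angle between motor_orange's own z axis and vertical below 0.06 rad and value of joint stop below 0.055 m), for 0.2 s.
At the end, for the whole second after the job is handed in: The orange motor stands upright (within 0.05 rad) and at rest on the nest's plate with its axis within 2 mm of home, the stop is slid up to it (slide over 0.080), and the blue and green motors stand within 20 mm of where they started (horizontal distance between motor_orange and nest_home below 0.002 m and z of motor_orange in the frame of nest_home between -0.003 and 0.003 m and angle between motor_orange's own z axis and vertical below 0.05 rad and linear speed of motor_orange below 0.01 m/s and value of joint stop above 0.08 m and distance of each of motor_blue, motor_green from where it was at the start of the episode below 0.02 m and angle between each of motor_blue, motor_green's own z axis and vertical below 0.1 rad); the robot touches nothing.
It fails at once if a blue or green motor is moved more than 20 mm or tipped (distance of any of motor_blue, motor_green from where it was at the start of the episode above 0.02 m or angle between any of motor_blue, motor_green's own z axis and vertical above 0.3 rad).
It fails at once if the orange motor is pressed or struck hard against the nest: over 100 N summed over its contacts with posts, plate and stop (a push of about 30 N) (contact force between motor_orange and nest above 100 N).
It also fails if it takes over 61 s, if anything falls off the work surface, if the arm or the gripper's body presses on something with over 40 N, if the wrist force passes 120 N, or if a joint passes its speed limit or range.

## Working session

There is one attempt and no reset: what is moved stays moved. The work goes in short steps, Python scripts to look and compute and a tool call to move; the robot and the scene stay as the last step left them, time stands still between calls to the robot, and variables do not carry over. Pictures are saved under pics/ and viewed, and the job is handed in when it is done.

Besides the shell and the picture viewer there is one more tool, called after "Request:" as name(argument=value, ...), one argument or row to a line, values as JSON. arm_command: Moves the arm, as the interface text tells. Its arguments: {"type":"object","properties":{"rows":{"type":"array","items":{"type":"object","properties":{"delta_rot":{"type":"array","items":{"type":"number"}},"xyz":{"type":"array","items":{"type":"number"}},"gripper":{"type":"number"}}}},"force":{"type":"number"}},"required":["rows"]}

```bash
mkdir -p pics; ls; python3 - <<'E'
from workcell import bot, read_camera
import cv2
print(bot.read_state())
for n in ("scene","side","wrist"):
    c=read_camera(n); cv2.imwrite(f"pics/{n}0.png",c["pixels"][:,:,::-1]); print(n,c["intrinsics"].tolist(),c["camera_from_world"].round(3).tolist(),(c["range_z"]>0).mean())
E
```

```text
pics
{'time': 0.0, 'q': array([ 1.15611776e+00,  2.64792502e-01,  1.60541177e+00,  1.06720004e-05,
        1.27365948e+00, -3.68809376e-02]), 'joint_vel': array([ 0.00062649, -0.00159508, -0.00154667, -0.00035826,  0.00067408,
       -0.00011501]), 'joint_torque': array([-3.63095724e-04, -5.15112376e+01, -3.67313576e+01, -2.88174906e-04,
        1.30411561e-02, -2.49151458e-05]), 'tool_pos': array([0.24867947, 0.62672886, 0.2299151 ]), 'tcp_rot': array([ 2.59807341,  1.76411175, -0.0030306 ]), 'wrist_force': array([-0.38123193, -0.0709307 ,  0.29942296]), 'torque': array([ 0.02380448,  0.04509696, -0.03263607]), 'width': 0.9992068582088782}
scene [[435.35250379156565, 0.0, 318.0368164190716], [0.0, 435.35250379156565, 241.73775366314447], [0.0, 0.0, 1.0]] [[-0.412, 0.911, 0.004, 0.282], [-0.745, -0.339, 0.574, 0.346], [0.525, 0.233, 0.819, -1.145], [0.0, 0.0, 0.0, 1.0]] 0.9961458333333333
side [[463.8468297686312, 0.0, 320.3826784344635], [0.0, 463.8468297686312, 244.53446321813465], [0.0, 0.0, 1.0]] [[-0.969, -0.245, -0.005, 0.527], [0.167, -0.675, 0.719, -0.164], [-0.18, 0.696, 0.695, -0.626], [0.0, 0.0, 0.0, 1.0]] 0.99607421875
wrist [[332.7678870729684, 0.0, 315.16049966457655], [0.0, 332.7678870729684, 235.91883769647072], [0.0, 0.0, 1.0]] [[0.369, 0.93, -0.002, -0.672], [-0.886, 0.351, -0.304, 0.039], [-0.282, 0.114, 0.953, -0.38], [0.0, 0.0, 0.0, 1.0]] 0.9958951822916666
```

View pics/scene0.png

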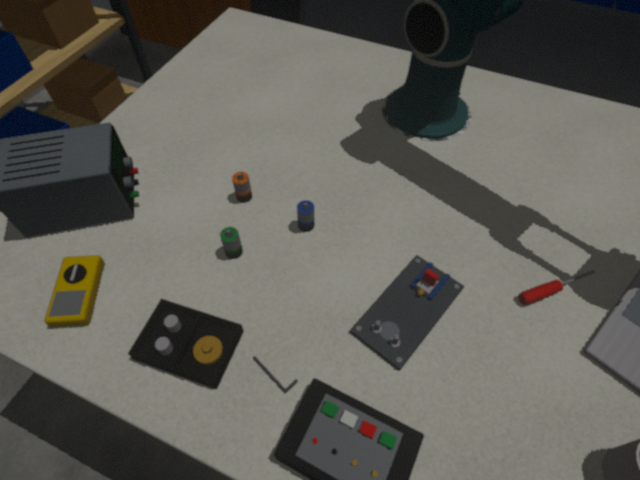

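View pics/side0.png

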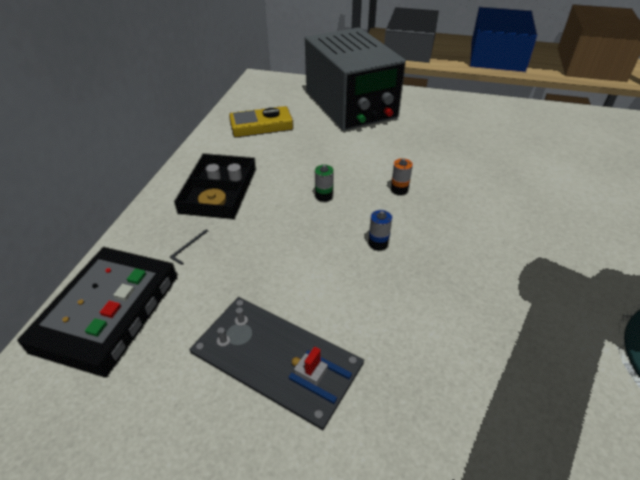

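View pics/wrist0.png

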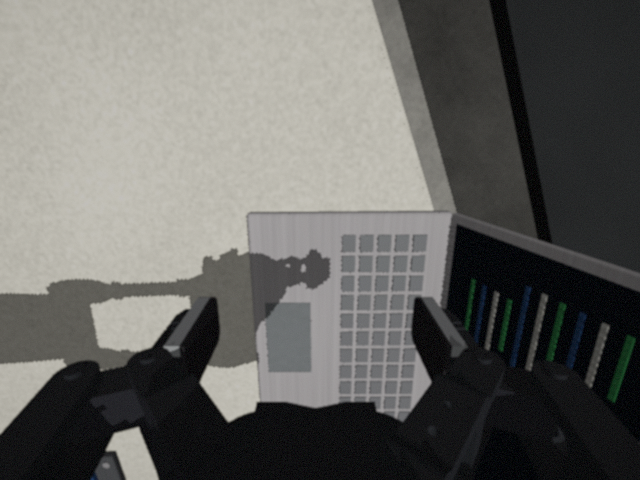

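Scene view: orange motor at about (242,185), blue (306,215), green (231,242), and the nest around (407,310) with its red tab at (430,275) and posts near (378,326) and (393,342). Side view: orange (401,175), nest around (277,360). The wrist view shows none of the motors yet.

```bash
cat > h.py <<'E'
import numpy as np, cv2
from workcell import bot, read_camera
def ray(c,u,v):
    K=c["intrinsics"];T=c["camera_from_world"];R=T[:3,:3];t=T[:3,3]
    d=np.array([(u-K[0,2])/K[0,0],-(v-K[1,2])/K[1,1],-1.0])
    return -R.T@t, R.T@d
def onz(c,u,v,z):
    o,d=ray(c,u,v); return o+d*(z-o[2])/d[2]
def proj(c,p):
    K=c["intrinsics"];T=c["camera_from_world"];q=T[:3,:3]@np.asarray(p)+T[:3,3]
    return K[0,2]+K[0,0]*q[0]/-q[2], K[1,2]+K[1,1]*(-q[1])/-q[2]
def hsv(c): return cv2.cvtColor(c["pixels"],cv2.COLOR_RGB2HSV)
def blobs(m,amin=8):
    n,l,s,ce=cv2.connectedComponentsWithStats(m.astype(np.uint8))
    return [(l==i,s[i],ce[i]) for i in range(1,n) if s[i][4]>=amin]
def cloud(c,m):
    v,u=np.nonzero(m&(c["range_z"]>0)); z=c["range_z"][v,u].astype(float)
    K=c["intrinsics"];T=c["camera_from_world"]
    p=np.stack([(u-K[0,2])/K[0,0]*z,-(v-K[1,2])/K[1,1]*z,-z],1)
    return (p-T[:3,3])@T[:3,:3]
E
python3 - <<'E'
from h import *
for n in ("scene","side"):
    c=read_camera(n); H=hsv(c); h,s,v=[H[:,:,i].astype(int) for i in range(3)]
    cols={"orange":(h>5)&(h<16)&(s>150)&(v>90),"blue":(h>105)&(h<125)&(s>150)&(v>50),"green":(h>50)&(h<80)&(s>120)&(v>50),"red":((h<5)|(h>175))&(s>170)&(v>90)}
    for k,m in cols.items():
        for b,st,ce in blobs(m,10):
            P=cloud(c,b)
            if len(P) and np.median(P[:,2])<0.1 and st[4]<500: print(n,k,st.tolist(),ce.round(1),"z",np.percentile(P[:,2],[5,50,95]).round(3),"med",np.median(P,0).round(4), "onz62",onz(c,*ce,.062).round(4))
    # plate
    m=(v<100)&(s<90)
    for b,st,ce in blobs(m,3000):
        P=cloud(c,b)
        print(n,"dark",st.tolist(),ce.round(1),np.median(P,0).round(3))
    x0,y0=(340,240) if n=="scene" else (180,280)
    cr=cv2.resize(c["pixels"][y0:y0+150,x0:x0+200],None,fx=4,fy=4,interpolation=cv2.INTER_CUBIC)
    cv2.imwrite(f"pics/{n}_nest.png",cr[:,:,::-1])
E
```

```text
scene orange [233, 173, 15, 11, 99] [240.  178.5] z [0.059 0.062 0.063] med [ 0.4632 -0.2804  0.0615] onz62 [ 0.4617 -0.282   0.062 ]
scene blue [0, 33, 12, 9, 29] [ 5.9 36.7] z [-0.075 -0.072 -0.069] med [ 0.1222 -1.4088 -0.0716] onz62 [ 0.2634 -1.1552  0.062 ]
scene blue [60, 124, 9, 5, 28] [ 64.3 126.2] z [-0.475 -0.464 -0.461] med [ 0.1055 -1.4099 -0.4643] onz62 [ 0.4873 -0.736   0.062 ]
scene blue [298, 204, 3, 6, 12] [299.2 206.5] z [0.061 0.062 0.064] med [ 0.479  -0.135   0.0622] onz62 [ 0.4788 -0.135   0.062 ]
scene blue [310, 204, 3, 6, 14] [311.  206.8] z [0.06  0.062 0.063] med [ 0.4695 -0.1142  0.0617] onz62 [ 0.4696 -0.1132  0.062 ]
scene blue [301, 210, 9, 3, 23] [305. 211.] z [0.06  0.062 0.063] med [ 0.4844 -0.1203  0.0619] onz62 [ 0.4846 -0.1195  0.062 ]
scene green [131, 191, 7, 6, 25] [133.8 193.6] z [0.035 0.038 0.041] med [ 0.5746 -0.4785  0.0383] onz62 [ 0.5886 -0.4587  0.062 ]
scene green [225, 228, 7, 3, 11] [228.1 228.6] z [0.06  0.062 0.063] med [ 0.5854 -0.2378  0.0615] onz62 [ 0.5858 -0.2362  0.062 ]
scene green [221, 230, 16, 11, 85] [228.6 235.9] z [0.0
[... 2980 characters left out ...]
 [107.8 270. ] z [0.04  0.042 0.044] med [0.8571 0.0715 0.0421] onz62 [0.8404 0.086  0.062 ]
side red [101, 301, 18, 15, 164] [109.3 308.2] z [0.045 0.047 0.048] med [0.811  0.1384 0.0468] onz62 [0.799  0.1477 0.062 ]
side red [305, 347, 15, 18, 137] [312.3 355.7] z [0.056 0.058 0.059] med [0.516  0.1499 0.0577] onz62 [0.5152 0.1527 0.062 ]
side dark [0, 0, 640, 352, 75412] [187.9  98.1] [ 1.396 -0.669 -0.175]
side dark [174, 153, 82, 67, 3106] [216.2 185.4] [ 0.804 -0.198  0.017]
side dark [17, 247, 161, 131, 10501] [ 98.7 311.9] [0.832 0.144 0.038]
side dark [462, 258, 178, 222, 21854] [551.5 371.5] [0.211 0.06  0.001]
side dark [190, 297, 174, 133, 10061] [274.7 359.4] [0.575 0.141 0.013]
```

```bash
python3 - <<'E'
from h import *
for n in ("scene","side"):
    c=read_camera(n); H=hsv(c); h,s,v=[H[:,:,i].astype(int) for i in range(3)]
    seed=(404,340) if n=="scene" else (275,350)
    m=((v<115)&(s<110))|((h>100)&(h<130)&(s>120))
    b=[b for b,st,ce in blobs(m,3000) if abs(ce[0]-seed[0])<20 and abs(ce[1]-seed[1])<40][0]
    cs,_=cv2.findContours(b.astype(np.uint8),cv2.RETR_EXTERNAL,cv2.CHAIN_APPROX_NONE)
    ct=max(cs,key=cv2.contourArea)[:,0,:]
    W=np.array([onz(c,u,v_,.012)[:2] for u,v_ in ct])
    r=cv2.minAreaRect((W*1000).astype(np.float32)); print(n,r); print(cv2.boxPoints(r).round(1).tolist())
    hull=cv2.convexHull(ct); ap=cv2.approxPolyDP(hull,8,True)[:,0,:]
    print(ap.tolist()); print([onz(c,u,v_,.012)[:2].round(4).tolist() for u,v_ in ap])
E
```

```text
scene ((575.8578491210938, 132.92373657226562), (112.4726791381836, 225.4154815673828), 73.2518310546875)
[[451.70001220703125, 111.5999984741211], [667.5999755859375, 46.599998474121094], [700.0, 154.3000030517578], [484.1000061035156, 219.3000030517578]]
[[418, 255], [464, 286], [396, 370], [348, 331]]
[[0.4567, 0.1156], [0.4886, 0.216], [0.6965, 0.1494], [0.6648, 0.0492]]
side ((573.1400146484375, 133.73605346679688), (112.68742370605469, 217.0460968017578), 73.27344512939453)
[[453.0, 111.0], [660.9000244140625, 48.5], [693.2999877929688, 156.5], [485.3999938964844, 218.89999389648438]]
[[237, 297], [363, 359], [323, 429], [190, 352]]
[[0.6609, 0.051], [0.4568, 0.1106], [0.4858, 0.2166], [0.6873, 0.1569]]
```

View pics/scene_nest.png

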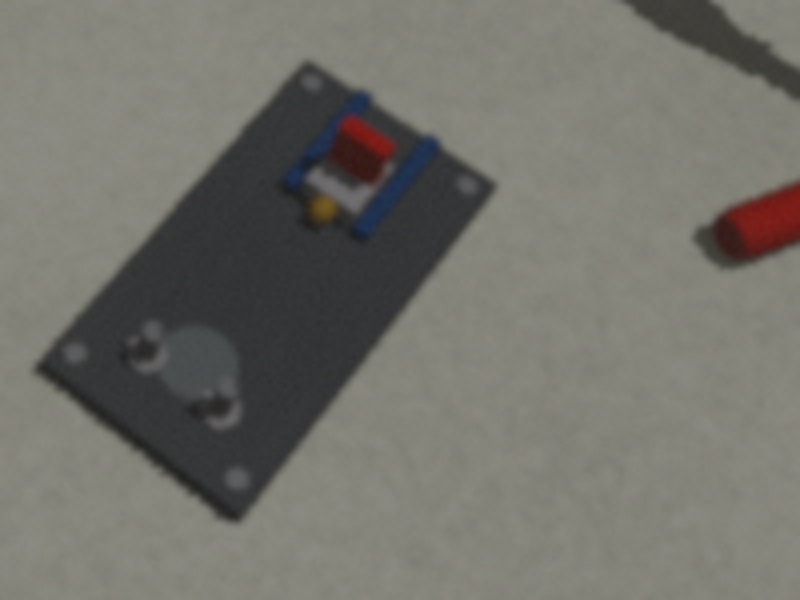

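View pics/side_nest.png

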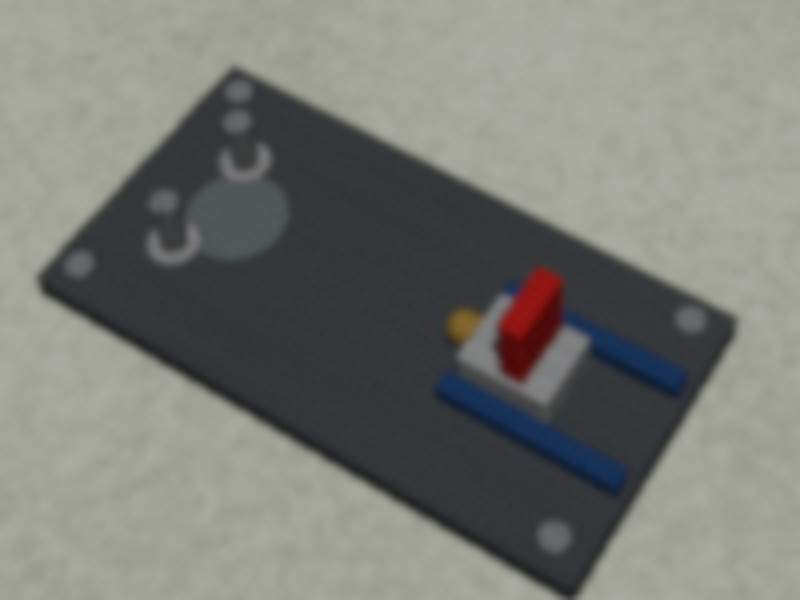

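The plate reads at a yaw of about -16.74° in both views. In the scene crop the home disc is at about (389,331) px; in the side view it's about (240,334). The red tab is behind the disc, and the plate is clear. Next I'll refine the disc and posts, and work out the motion in tool axes.

```bash
cat >> h.py <<'E'
from scipy.spatial.transform import Rotation as Ro
NY=np.deg2rad(-16.74); NX=np.array([np.cos(NY),np.sin(NY),0]); NYv=np.array([-NX[1],NX[0],0])
def delta(target,s=None):
    s=s or bot.read_state(); return Ro.from_rotvec(s["tcp_rot"]).inv().apply(np.asarray(target)-s["tool_pos"])
E
python3 - <<'E'
from h import *
s=bot.read_state(); R=Ro.from_rotvec(s["tcp_rot"]).as_matrix(); print(R.round(4)); 
print("tool y yaw",np.rad2deg(np.arctan2(R[1,1],R[0,1])))
homes=[]
for n,(u0,v0) in (("scene",(389,331)),("side",(240,334))):
    c=read_camera(n); H=hsv(c); h,sa,v=[H[:,:,i].astype(int) for i in range(3)]
    print(n,"disc px",c["pixels"][v0,u0],"plate",c["pixels"][v0+ (-20 if n=='scene' else 20),u0+ (15 if n=='scene' else 20)])
    ref=c["pixels"][v0,u0].astype(int)
    m=(np.abs(c["pixels"].astype(int)-ref).max(2)<14)
    b=[x for x in blobs(m,20) if x[0][v0,u0]][0]
    print(b[1].tolist(),b[2]); p=onz(c,*b[2],.0122); print("disc centroid",p.round(4))
    hull=cv2.convexHull(np.argwhere(b[0])[:,::-1].astype(np.int32)); e=cv2.fitEllipse(hull); print("ell",e, onz(c,*e[0],.0122).round(4))
    # plate from depth-less rect center: home=center + 62.5mm*NX
w=read_camera("wrist"); T=w["camera_from_world"]; C=-T[:3,:3].T@T[:3,3]
print("cam in tool",R.T@(C-s["tool_pos"]),"look dir",R.T@(-T[2,:3]))
for ctr in ((.57586,.13292),(.57314,.13374)): print("home from rect",np.array([*ctr,0])+.0625*NX)
Rt=Ro.from_matrix(np.column_stack([NYv,NX,[0,0,-1]])); print("rot delta tool",(Ro.from_rotvec(s["tcp_rot"]).inv()*Rt).as_rotvec())
for t in ((.46,-.281,.2),(.5,.15,.25)): print(t,Rt.inv().apply(np.array(t)-s["tool_pos"]).round(4))
E
```

```text
[[ 3.689e-01  9.295e-01 -2.000e-04]
 [ 9.295e-01 -3.689e-01 -5.000e-04]
 [-5.000e-04 -0.000e+00 -1.000e+00]]
tool y yaw -21.646234160041256
scene disc px [74 77 78] plate [52 54 55]
[372, 320, 29, 28, 388] [388.26030928 330.72164948]
disc centroid [0.6347 0.1143 0.0122]
ell ((387.1954345703125, 332.5165710449219), (23.38603973388672, 34.02511215209961), 134.37124633789062) [0.6387 0.1137 0.0122]
side disc px [80 86 88] plate [52 56 57]
[217, 316, 35, 31, 456] [238.16666667 333.42982456]
disc centroid [0.6347 0.1127 0.0122]
ell ((235.52175903320312, 331.9823913574219), (26.404560089111328, 40.08940124511719), 55.23174285888672) [0.6392 0.1113 0.0122]
cam in tool [-0.00129465 -0.07870323 -0.14281364] look dir [2.05600894e-04 3.04539331e-01 9.52499739e-01]
home from rect [0.63571135 0.11491818 0.        ]
home from rect [0.63299135 0.11573818 0.        ]
rot delta tool [-2.66227013e-05  5.20012345e-04 -8.56299369e-02]
(0.46, -0.281, 0.2) [-0.809   0.4637  0.031 ]
(0.5, 0.15, 0.25) [-0.3847  0.3779 -0.019 ]
```

Request:
arm_command(
  rows=[
    {"xyz": [0, 0, 0], "delta_rot": [0, 0.0005, -0.0856], "gripper": 0.0854},
    {"xyz": [-0.02, 0.02, 0]},
    {"xyz": [-0.035, 0.034, -0.002]},
    {"xyz": [-0.035, 0.034, -0.002]},
    {"xyz": [-0.035, 0.034, -0.002]},
    {"xyz": [-0.035, 0.034, -0.002]},
    {"xyz": [-0.035, 0.034, -0.002]},
    {"xyz": [-0.035, 0.034, -0.002]},
    {"xyz": [-0.035, 0.034, -0.002]},
    {"xyz": [-0.035, 0.034, -0.002]},
    {"xyz": [-0.035, 0.034, -0.002]},
    {"xyz": [-0.035, 0.034, -0.002]},
  ],
)

```text
invalid input
```

```bash
python3 - <<'E'
from h import *
s=bot.read_state(); print(s["time"],s["tool_pos"],Ro.from_rotvec(s["tcp_rot"]).as_matrix().round(4).tolist(),s["q"].round(3)); print(delta((.46,-.281,.17)))
E
```

```text
0.5 [0.24896969 0.62738691 0.23124732] [[0.3689, 0.9295, -0.0], [0.9295, -0.3689, -0.0001], [-0.0001, 0.0, -1.0]] [ 1.156  0.264  1.604 -0.     1.274 -0.037]
[-0.76649285  0.53120949  0.06129437]
```

Request:
arm_command(
  rows=[
    {"xyz": [0, 0, 0], "delta_rot": [0, 0.0, -0.0856], "gripper": 0.0854},
    {"xyz": [-0.02, 0.02, 0], "delta_rot": [0, 0, 0], "gripper": 0.0854},
    {"xyz": [-0.035, 0.034, -0.002], "delta_rot": [0, 0, 0], "gripper": 0.0854},
    {"xyz": [-0.035, 0.034, -0.002], "delta_rot": [0, 0, 0], "gripper": 0.0854},
    {"xyz": [-0.035, 0.034, -0.002], "delta_rot": [0, 0, 0], "gripper": 0.0854},
    {"xyz": [-0.035, 0.034, -0.002], "delta_rot": [0, 0, 0], "gripper": 0.0854},
    {"xyz": [-0.035, 0.034, -0.002], "delta_rot": [0, 0, 0], "gripper": 0.0854},
    {"xyz": [-0.035, 0.034, -0.002], "delta_rot": [0, 0, 0], "gripper": 0.0854},
    {"xyz": [-0.035, 0.034, -0.002], "delta_rot": [0, 0, 0], "gripper": 0.0854},
    {"xyz": [-0.035, 0.034, -0.002], "delta_rot": [0, 0, 0], "gripper": 0.0854},
    {"xyz": [-0.035, 0.034, -0.002], "delta_rot": [0, 0, 0], "gripper": 0.0854},
    {"xyz": [-0.035, 0.034, -0.002], "delta_rot": [0, 0, 0], "gripper": 0.0854},
  ],
)

```text
time: 1.7
tool_pos: [0.4878, 0.1675, 0.2519]
tcp_rot: [2.521, 1.874, 0.002]
wrist_force: [0.9, 0.4, 0.4]
width: 1.002
```

```bash
python3 - <<'E'
from h import *
s=bot.read_state(); print(s["time"],s["tool_pos"],Ro.from_rotvec(s["tcp_rot"]).as_matrix().round(4).tolist(),s["q"].round(3)); print(delta((.46,-.281,.17)))
E
```

```text
1.7 [0.48780304 0.1675354  0.25187733] [[0.288, 0.9576, 0.0012], [0.9576, -0.288, 0.0004], [0.0007, 0.001, -1.0]] [ 0.282 -0.053  1.915  0.     1.279 -0.996]
[-0.43759838  0.10247334  0.08165649]
```

Request:
arm_command(
  rows=[
    {"xyz": [-0.0437, 0.0103, 0.008], "delta_rot": [0, 0, 0], "gripper": 0.0854},
    {"xyz": [-0.0437, 0.0103, 0.008], "delta_rot": [0, 0, 0], "gripper": 0.0854},
    {"xyz": [-0.0437, 0.0103, 0.008], "delta_rot": [0, 0, 0], "gripper": 0.0854},
    {"xyz": [-0.0437, 0.0103, 0.008], "delta_rot": [0, 0, 0], "gripper": 0.0854},
    {"xyz": [-0.0437, 0.0103, 0.008], "delta_rot": [0, 0, 0], "gripper": 0.0854},
    {"xyz": [-0.0437, 0.0103, 0.008], "delta_rot": [0, 0, 0], "gripper": 0.0854},
    {"xyz": [-0.0437, 0.0103, 0.008], "delta_rot": [0, 0, 0], "gripper": 0.0854},
    {"xyz": [-0.0437, 0.0103, 0.008], "delta_rot": [0, 0, 0], "gripper": 0.0854},
    {"xyz": [-0.0437, 0.0103, 0.008], "delta_rot": [0, 0, 0], "gripper": 0.0854},
    {"xyz": [-0.0437, 0.0103, 0.008], "delta_rot": [0, 0, 0], "gripper": 0.0854},
    {"xyz": [0, 0, 0], "delta_rot": [0, 0, 0], "gripper": 0.0854},
    {"xyz": [0, 0, 0], "delta_rot": [0, 0, 0], "gripper": 0.0854},
  ],
)

```text
time: 2.9
tool_pos: [0.4594, -0.2795, 0.171]
tcp_rot: [-2.523, -1.87, -0.0]
wrist_force: [0.2, 0.4, 0.4]
width: 0.999
```

```bash
python3 - <<'E'
from h import *
s=bot.read_state(); print(s["time"],s["tool_pos"],Ro.from_rotvec(s["tcp_rot"]).as_matrix().round(4).tolist(),s["q"].round(3))
c=read_camera("wrist"); cv2.imwrite("pics/w1.png",c["pixels"][:,:,::-1])
H=hsv(c); h,sa,v=[H[:,:,i].astype(int) for i in range(3)]
m=(h>5)&(h<18)&(sa>140)&(v>80)
for b,st,ce in blobs(m,40):
    hull=cv2.convexHull(np.argwhere(b)[:,::-1].astype(np.int32)); e=cv2.fitEllipse(hull)
    print(st.tolist(),ce,e,onz(c,*e[0],.062),np.median(cloud(c,b),0))
E
```

```text
2.9 [ 0.45942479 -0.27953553  0.17099285] [[0.2907, 0.9568, -0.0006], [0.9568, -0.2907, 0.0009], [0.0007, -0.0008, -1.0]] [-0.593  0.052  1.962  0.     1.128 -1.869]
[298, 202, 27, 9, 59] [311.33898305 204.18644068] ((310.91796875, 209.26104736328125), (15.365459442138672, 27.096033096313477), 101.86621856689453) [ 0.4388763  -0.27802456  0.062     ] [ 0.44041069 -0.27788991  0.03071054]
[286, 212, 43, 43, 895] [310.47709497 232.80782123] ((307.69287109375, 232.771240234375), (42.260284423828125, 42.48112106323242), 102.50308990478516) [ 0.45633347 -0.28606899  0.062     ] [ 0.45735647 -0.2826649   0.06282559]
```

View pics/w1.png

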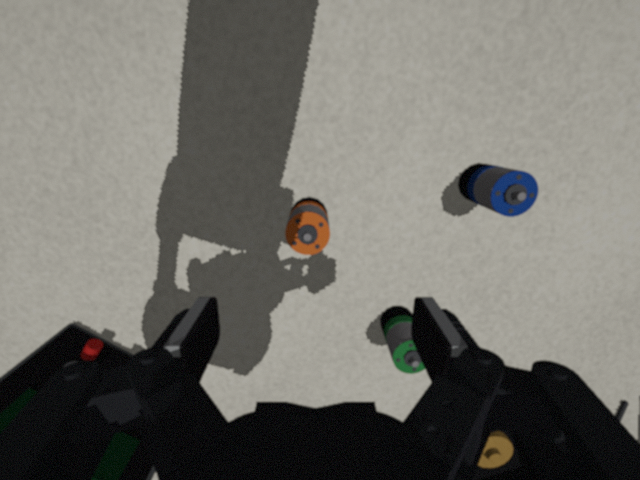

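The wrist view shows the orange top at (308,233) px, which casts to about (0.456, -0.286). Blue is at (515,193) and green at (407,355), both clear of the fingers. The three views average (0.458, -0.2845), so I'll descend there.

Request:
arm_command(
  rows=[
    {"xyz": [-0.005, 0, 0.02], "delta_rot": [0, 0, 0], "gripper": 0.0854},
    {"xyz": [0, 0, 0.035], "delta_rot": [0, 0, 0], "gripper": 0.0854},
    {"xyz": [0, 0, 0.035], "delta_rot": [0, 0, 0], "gripper": 0.0854},
    {"xyz": [0, 0, 0.035], "delta_rot": [0, 0, 0], "gripper": 0.0854},
    {"xyz": [0, 0, 0.024], "delta_rot": [0, 0, 0], "gripper": 0.0854},
    {"xyz": [0, 0, 0], "delta_rot": [0, 0, 0], "gripper": 0.06},
    {"xyz": [0, 0, 0], "delta_rot": [0, 0, 0], "gripper": 0.05},
    {"xyz": [0, 0, 0], "delta_rot": [0, 0, 0], "gripper": 0.05},
  ],
  force=25,
)

```text
time: 3.75
tool_pos: [0.4602, -0.2838, 0.0244]
tcp_rot: [2.517, 1.874, 0.002]
wrist_force: [0.4, 0.5, 0.3]
width: 0.587
```

```bash
python3 - <<'E'
from h import *
s=bot.read_state(); print(s["time"],s["tool_pos"],s["wrist_force"],s["width"])
c=read_camera("wrist"); cv2.imwrite("pics/w2.png",c["pixels"][:,:,::-1])
E
```

```text
3.75 [ 0.4602206  -0.28383545  0.02435871] [0.41750101 0.52815793 0.28290662] 0.5872464557897786
```

View pics/w2.png

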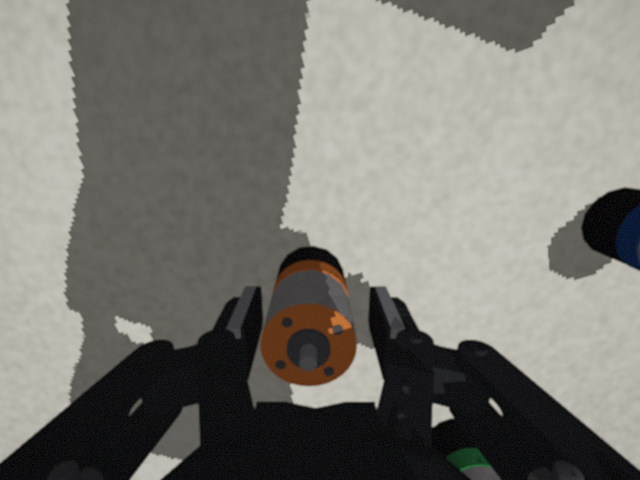

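The motor sits between the fingers, with its top face at about (308,343) px and a gap on both sides. I'll check its offset along the pads before closing.

```bash
python3 - <<'E'
from h import *
c=read_camera("wrist"); s=bot.read_state()
p=onz(c,308.5,343.5,.062); print(p, delta(p,s))
E
```

```text
[ 0.45587647 -0.28671362  0.062     ] [-0.00360241 -0.00330363 -0.03750372]
```

Request:
arm_command(
  rows=[
    {"xyz": [-0.003, -0.003, 0.002], "delta_rot": [0, 0, 0], "gripper": 0.05},
    {"xyz": [0, 0, 0], "delta_rot": [0, 0, 0], "gripper": 0.03},
    {"xyz": [0, 0, 0], "delta_rot": [0, 0, 0], "gripper": 0.025},
    {"xyz": [0, 0, 0], "delta_rot": [0, 0, 0], "gripper": 0.025},
    {"xyz": [0, 0, 0], "delta_rot": [0, 0, 0], "gripper": 0.02},
    {"xyz": [0, 0, 0], "delta_rot": [0, 0, 0], "gripper": 0.02},
  ],
  force=30,
)

```text
time: 4.45
tool_pos: [0.4548, -0.286, 0.0209]
tcp_rot: [2.521, 1.874, -0.0]
wrist_force: [-2.2, 0.8, 5.6]
width: 0.41
```

```bash
python3 - <<'E'
from h import *
s=bot.read_state(); print(s["time"],s["tool_pos"],s["wrist_force"],s["width"],s["width"]*.0854)
c=read_camera("wrist"); cv2.imwrite("pics/w3.png",c["pixels"][:,:,::-1])
E
```

```text
4.45 [ 0.45475352 -0.2859567   0.02093961] [-2.23532698  0.7757591   5.5924637 ] 0.4101743873514368 0.035028892679812705
```

View pics/w3.png

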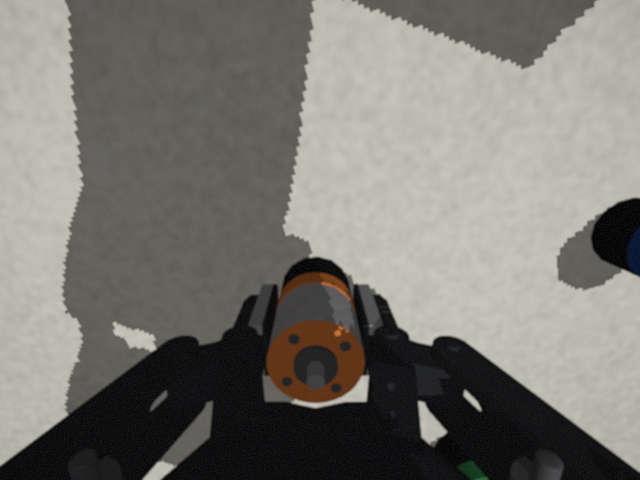

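Gripped: the opening reads 35 mm, and the motor is between the pads with its top face at about (316,362) px. Now I'll lift.

Request:
arm_command(
  rows=[
    {"xyz": [0, 0, -0.01], "delta_rot": [0, 0, 0], "gripper": 0.02},
    {"xyz": [0, 0, -0.03], "delta_rot": [0, 0, 0], "gripper": 0.02},
    {"xyz": [0, 0, -0.04], "delta_rot": [0, 0, 0], "gripper": 0.02},
    {"xyz": [0, 0, -0.02], "delta_rot": [0, 0, 0], "gripper": 0.02},
    {"xyz": [0, 0, 0], "delta_rot": [0, 0, 0], "gripper": 0.02},
    {"xyz": [0, 0, 0], "delta_rot": [0, 0, 0], "gripper": 0.02},
  ],
  force=40,
)

```text
time: 5.1
tool_pos: [0.4544, -0.2853, 0.1199]
tcp_rot: [-2.521, -1.874, 0.0]
wrist_force: [-1.1, -0.4, -3.7]
width: 0.41
```

```bash
python3 - <<'E'
from h import *
s=bot.read_state(); print(s["time"],s["tool_pos"],s["wrist_force"],s["width"])
print(Ro.from_rotvec(s["tcp_rot"]).as_matrix().round(4).tolist())
for n in ("scene","side"):
    c=read_camera(n); s=bot.read_state(); print(s["tool_pos"]); H=hsv(c); h,sa,v=[H[:,:,i].astype(int) for i in range(3)]
    m=(h>5)&(h<16)&(sa>150)&(v>60); m[:, :180]=0
    for b,st,ce in blobs(m,15):
        P=cloud(c,b)
        if .4<np.median(P[:,0])<.53: print(n,st.tolist(),ce,np.median(P,0).round(4))
    pc=proj(c,s["tool_pos"]+[0,0,.04]); u,v=int(pc[0]),int(pc[1]); print(pc)
    cr=cv2.resize(c["pixels"][max(0,v-60):v+60,max(0,u-80):u+80],None,fx=5,fy=5,interpolation=cv2.INTER_CUBIC); cv2.imwrite(f"pics/{n}_lift.png",cr[:,:,::-1])
t=np.array([.634,.1145,.12])-.015*NX; print(t,delta(t))
E
```

```text
5.1 [ 0.45440671 -0.28531882  0.11988595] [-1.09663817 -0.36583961 -3.66747886] 0.4099889339917409
[[0.2881, 0.9576, -0.0001], [0.9576, -0.2881, 0.0002], [0.0001, -0.0002, -1.0]]
[ 0.45360077 -0.2847491   0.11871573]
scene [224, 142, 6, 5, 20] [226.85 143.9 ] [ 0.4683 -0.291   0.1603]
scene [229, 159, 9, 4, 18] [233.22222222 160.61111111] [ 0.4731 -0.2794  0.1239]
(np.float64(233.71116924879078), np.float64(140.69250356321402))
[ 0.45320195 -0.28448764  0.11811516]
side [416, 115, 5, 5, 16] [417.625  117.0625] [ 0.4438 -0.2831  0.1614]
side [412, 136, 4, 6, 20] [413.6 138.7] [ 0.4446 -0.272   0.1256]
(np.float64(411.90585627505), np.float64(117.72895219912112))
[0.61963568 0.11882044 0.12      ] [ 0.4341589   0.04318526 -0.00149121]
```

View pics/side_lift.png

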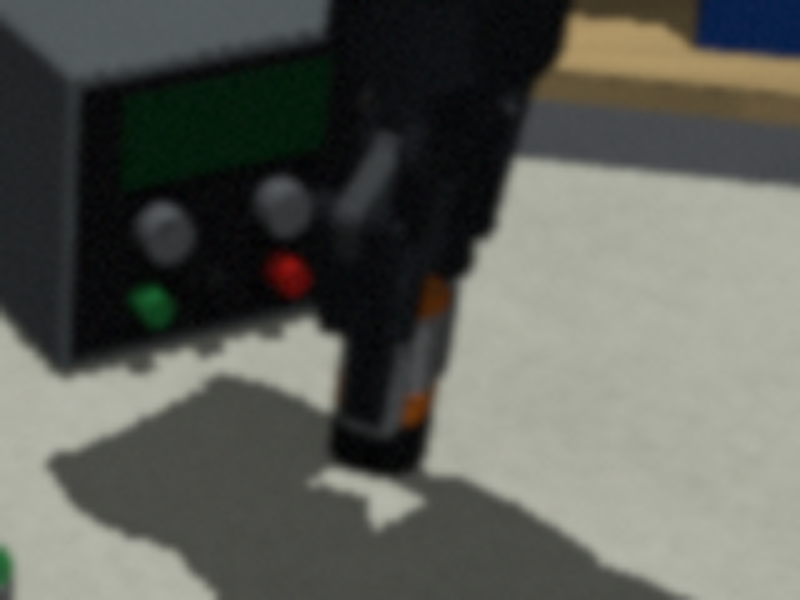

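View pics/scene_lift.png

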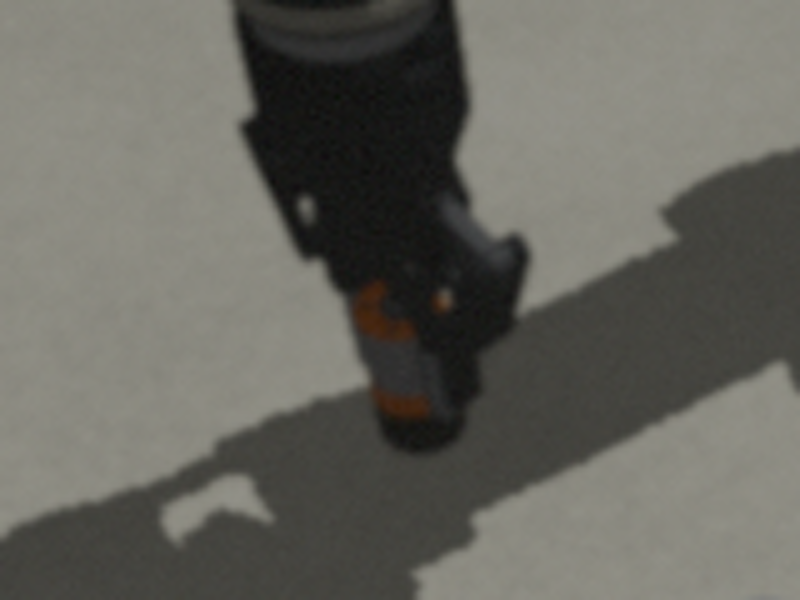

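The motor hangs vertically in the fingers: in the side crop its black base is visible below the tips, and the scene crop shows the bands level. Next I'll carry it to the nest at height, with the first row raised slightly.

Request:
arm_command(
  rows=[
    {"xyz": [0.015, 0.002, -0.01], "delta_rot": [0, 0, 0], "gripper": 0.02},
    {"xyz": [0.03, 0.003, 0], "delta_rot": [0, 0, 0], "gripper": 0.02},
    {"xyz": [0.042, 0.004, 0], "delta_rot": [0, 0, 0], "gripper": 0.02},
    {"xyz": [0.042, 0.004, 0], "delta_rot": [0, 0, 0], "gripper": 0.02},
    {"xyz": [0.042, 0.004, 0], "delta_rot": [0, 0, 0], "gripper": 0.02},
    {"xyz": [0.042, 0.004, 0], "delta_rot": [0, 0, 0], "gripper": 0.02},
    {"xyz": [0.042, 0.004, 0], "delta_rot": [0, 0, 0], "gripper": 0.02},
    {"xyz": [0.042, 0.004, 0], "delta_rot": [0, 0, 0], "gripper": 0.02},
    {"xyz": [0.042, 0.004, 0], "delta_rot": [0, 0, 0], "gripper": 0.02},
    {"xyz": [0.042, 0.004, 0], "delta_rot": [0, 0, 0], "gripper": 0.02},
    {"xyz": [0.033, 0.003, 0], "delta_rot": [0, 0, 0], "gripper": 0.02},
    {"xyz": [0.02, 0.002, 0], "delta_rot": [0, 0, 0], "gripper": 0.02},
  ],
)

```text
time: 6.4
tool_pos: [0.6197, 0.1213, 0.1292]
tcp_rot: [-2.518, -1.876, 0.002]
wrist_force: [0.4, 0.4, -1.2]
width: 0.407
```

Request:
arm_command(
  rows=[
    {"xyz": [0, 0, 0], "delta_rot": [0, 0, 0], "gripper": 0.02},
    {"xyz": [0, 0, 0], "delta_rot": [0, 0, 0], "gripper": 0.02},
  ],
)

```text
time: 6.6
tool_pos: [0.6191, 0.1179, 0.1294]
tcp_rot: [-2.52, -1.875, 0.004]
wrist_force: [-0.4, 0.4, -3.4]
width: 0.412
```

```bash
python3 - <<'E'
from h import *
for k in range(2):
    c=read_camera("wrist"); s=bot.read_state(); print(s["time"],s["tool_pos"],s["wrist_force"],s["width"])
print(Ro.from_rotvec(s["tcp_rot"]).as_matrix().round(4).tolist())
cv2.imwrite("pics/w4.png",c["pixels"][:,:,::-1])
H=hsv(c); h,sa,v=[H[:,:,i].astype(int) for i in range(3)]
for nm,m in (("or",(h>5)&(h<18)&(sa>140)&(v>60)),("red",((h<5)|(h>175))&(sa>150)&(v>60)),("bl",(h>105)&(h<125)&(sa>130)&(v>40))):
  for b,st,ce in blobs(m,40): print(nm,st.tolist(),ce.round(1),onz(c,*ce,.012).round(4),np.median(cloud(c,b),0).round(4) if cloud(c,b).size else None)
cv2.imwrite("pics/side4.png",read_camera("side")["pixels"][:,:,::-1])
E
```

```text
6.65 [0.61901754 0.11718891 0.12952394] [-0.10799578 -0.22268833 -2.03375689] 0.41039807476300005
6.7 [0.61909592 0.11679601 0.1296994 ] [-0.69096805 -0.45622019 -3.03060939] 0.40960325256850083
[[0.2889, 0.9574, -0.0016], [0.9574, -0.2889, -0.0008], [-0.0012, -0.0013, -1.0]]
or [278, 272, 76, 35, 783] [315.2 282.8] [0.6631 0.1024 0.012 ] [0.6044 0.1206 0.1369]
or [266, 320, 99, 84, 4524] [315.3 359.4] [0.7381 0.08   0.012 ] [0.618  0.1164 0.1713]
red [296, 70, 43, 21, 862] [316.7  79.6] [0.5107 0.1494 0.012 ] [0.5163 0.1475 0.0565]
bl [281, 12, 15, 109, 1209] [288.2  64.8] [0.4958 0.1328 0.012 ] [0.4968 0.133  0.0198]
bl [338, 12, 14, 109, 1179] [344.7  64.4] [0.5071 0.171  0.012 ] [0.5077 0.1702 0.0198]
```

View pics/w4.png

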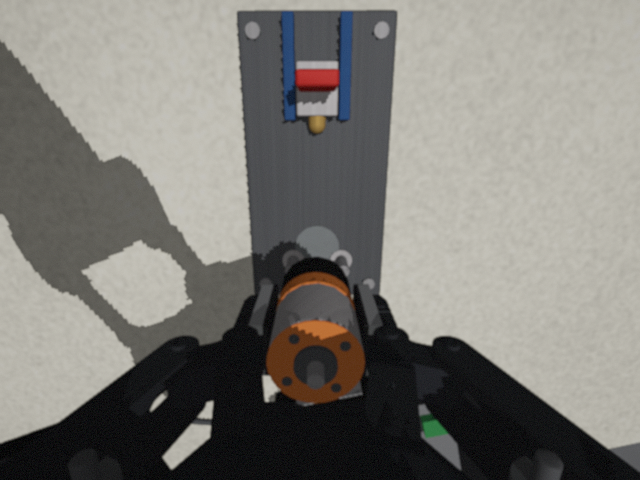

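View pics/side4.png

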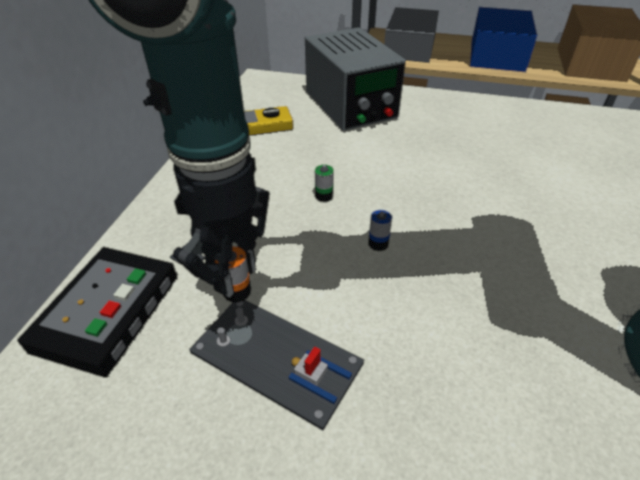

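The wrist view shows the nest running straight up the picture, with rails at u=288 and 345, the tab at (317,80) and the disc at (317,243). The motor's top is at (316,360), in line with the nest axis laterally. The side view agrees. Now the longitudinal offset.

```bash
python3 - <<'E'
from h import *
c=read_camera("wrist"); s=bot.read_state(); print(s["time"],s["tool_pos"])
zt=s["tool_pos"][2]+.041
H=hsv(c); h,sa,v=[H[:,:,i].astype(int) for i in range(3)]
m=(h>5)&(h<18)&(sa>140)&(v>60)
b=[b for b,st,ce in blobs(m,2000)][0]
pts=np.argwhere(b)[:,::-1]; hull=cv2.convexHull(pts.astype(np.int32))[:,0,:]
low=hull[hull[:,1]>345]; W=np.array([onz(c,*p,zt)[:2] for p in low])
A=np.c_[2*W,np.ones(len(W))]; sol=np.linalg.lstsq(A,(W**2).sum(1),rcond=None)[0]
print("top circle fit",sol[:2],"r",np.sqrt(sol[2]+sol[0]**2+sol[1]**2))
mot=np.array([*sol[:2],0])
bl=[(b,st) for b,st,ce in blobs((h>105)&(h<125)&(sa>130)&(v>40),400)]
ends=[]
for b,st in bl:
    r=st[1]+st[3]; us=np.argwhere(b)[:,::-1]; u=us[us[:,1]>r-20][:,0].mean()
    ends.append(onz(c,u,r,.020)); print("rail front end",u,r,ends[-1])
e=np.mean(ends,0); home=e+.099*NX; print("home by rail front ends",home)
# plate back edge row ~11
p=[onz(c,u,11.5,.012) for u in (240,396)]; print("plate back",np.mean(p,0)+.170*NX)
red=[b for b,st,ce in blobs(((h<5)|(h>175))&(sa>150)&(v>60),400)][0]
P=cloud(c,red); top=P[P[:,2]>.053]; tab=np.median(top,0); print("tab top",tab)
for hm in (home,np.mean(p,0)+.170*NX):
    d=(mot-hm); print("motor rel home x,y:",d@NX,d@NYv,"tool rel home",(s["tool_pos"]-hm)@NX,(s["tool_pos"]-hm)@NYv,"tab x rel home",(tab-hm)@NX)
# disc upper rim
g=c["pixels"].astype(int).mean(2); col=g[200:262,310:324].mean(1); print(col.round(0).tolist())
E
```

```text
6.8 [0.61940922 0.11656817 0.13008   ]
top circle fit [0.62108649 0.11471576] r 0.017929252715727217
rail front end 289.85377358490564 120 [0.53182181 0.12257646 0.02      ]
rail front end 344.12820512820514 120 [0.54307839 0.1598275  0.02      ]
home by rail front ends [0.63225464 0.11268709 0.02      ]
plate back [0.63383962 0.11291642 0.012     ]
tab top [0.51539105 0.14775901 0.0566436 ]
motor rel home x,y: -0.011279177426059035 -0.0012740579018774548 tool rel home -0.013418921431639001 1.674704495488802e-05 tab x rel home -0.1220128409341854
motor rel home x,y: -0.012730934044432032 -0.0019501887558375215 tool rel home -0.014870678050012 -0.0006593838090051792 tab x rel home -0.1234645975525584
[82.0, 81.0, 82.0, 81.0, 82.0, 82.0, 81.0, 81.0, 81.0, 82.0, 81.0, 82.0, 82.0, 81.0, 81.0, 81.0, 82.0, 81.0, 81.0, 81.0, 81.0, 81.0, 81.0, 81.0, 84.0, 94.0, 107.0, 114.0, 115.0, 115.0, 115.0, 115.0, 115.0, 115.0, 115.0, 115.0, 115.0, 115.0, 115.0, 115.0, 115.0, 115.0, 114.0, 115.0, 114.0, 114.0, 114.0, 113.0, 113.0, 114.0, 114.0, 114.0, 113.0, 111.0, 110.0, 105.0, 88.0, 58.0, 27.0, 14.0, 13.0, 13.0]
```

Request:
arm_command(
  rows=[
    {"xyz": [0.001, -0.003, 0.01], "delta_rot": [0, 0, 0], "gripper": 0.02},
    {"xyz": [0, 0, 0.03], "delta_rot": [0, 0, 0], "gripper": 0.02},
    {"xyz": [0, 0, 0.03], "delta_rot": [0, 0, 0], "gripper": 0.02},
    {"xyz": [0, 0, 0.015], "delta_rot": [0, 0, 0], "gripper": 0.02},
    {"xyz": [0, 0, 0.006], "delta_rot": [0, 0, 0], "gripper": 0.02},
    {"xyz": [0, 0, 0], "delta_rot": [0, 0, 0], "gripper": 0.02},
    {"xyz": [0, 0, 0], "delta_rot": [0, 0, 0], "gripper": 0.02},
  ],
)

```text
time: 7.5
tool_pos: [0.6186, 0.1198, 0.0406]
tcp_rot: [2.521, 1.873, 0.003]
wrist_force: [0.6, 0.4, -2.3]
width: 0.415
```

```bash
python3 - <<'E'
from h import *
s=bot.read_state(); print(s["time"],s["tool_pos"],s["wrist_force"],Ro.from_rotvec(s["tcp_rot"]).as_matrix().round(4).tolist())
c=read_camera("side"); cv2.imwrite("pics/side5.png",cv2.resize(c["pixels"][230:380,150:350],None,fx=4,fy=4,interpolation=cv2.INTER_CUBIC)[:,:,::-1])
E
```

```text
7.5 [0.61858144 0.11983735 0.04056403] [ 0.61606335  0.38319343 -2.27153009] [[0.2883, 0.9575, 0.0022], [0.9575, -0.2883, 0.0004], [0.001, 0.002, -1.0]]
```

View pics/side5.png

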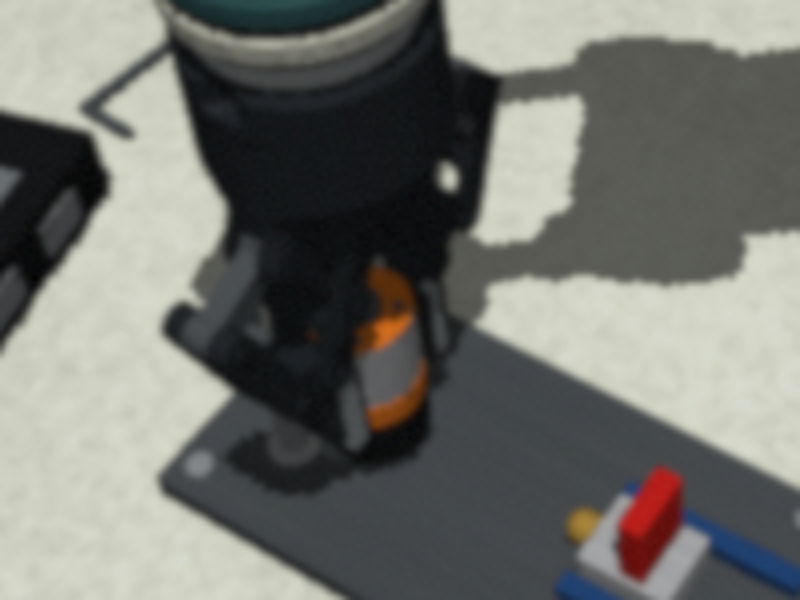

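The motor is just above the plate (side crop: base near (395,450)), clear of the posts, with the red tab at (650,520) well behind it. I'll lower in small steps.

Request:
arm_command(
  rows=[
    {"xyz": [0, 0, 0.003], "delta_rot": [0, 0, 0], "gripper": 0.02},
    {"xyz": [0, 0, 0.0015], "delta_rot": [0, 0, 0], "gripper": 0.02},
    {"xyz": [0, 0, 0], "delta_rot": [0, 0, 0], "gripper": 0.02},
  ],
)

```text
time: 7.85
tool_pos: [0.6174, 0.1198, 0.035]
tcp_rot: [2.521, 1.874, 0.0]
wrist_force: [0.5, 0.4, -2.7]
width: 0.409
```

Request:
arm_command(
  rows=[
    {"xyz": [0, 0, 0.001], "delta_rot": [0, 0, 0], "gripper": 0.02},
    {"xyz": [0, 0, 0.0], "delta_rot": [0, 0, 0], "gripper": 0.02},
  ],
)

```text
time: 8.05
tool_pos: [0.6173, 0.1198, 0.0337]
tcp_rot: [-2.521, -1.874, 0.0]
wrist_force: [0.1, 1.5, -2.0]
width: 0.415
```

Request:
arm_command(
  rows=[
    {"xyz": [0, 0, 0.0007], "delta_rot": [0, 0, 0], "gripper": 0.02},
    {"xyz": [0, 0, 0.0], "delta_rot": [0, 0, 0], "gripper": 0.02},
  ],
)

```text
time: 8.25
tool_pos: [0.6174, 0.1198, 0.033]
tcp_rot: [2.521, 1.874, 0.0]
wrist_force: [0.6, -0.1, -1.9]
width: 0.409
```

Request:
arm_command(
  rows=[
    {"xyz": [0, 0, 0.0005], "delta_rot": [0, 0, 0], "gripper": 0.02},
    {"xyz": [0, 0, 0.0], "delta_rot": [0, 0, 0], "gripper": 0.02},
  ],
)

```text
time: 8.45
tool_pos: [0.6177, 0.1198, 0.033]
tcp_rot: [2.521, 1.874, 0.001]
wrist_force: [-1.8, 0.3, 0.6]
width: 0.411
```

Touchdown: Fz went from about -2 N to +0.6 N. Now I'll release.

Request:
arm_command(
  rows=[
    {"xyz": [0, 0, 0], "delta_rot": [0, 0, 0], "gripper": 0.04},
    {"xyz": [0, 0, 0], "delta_rot": [0, 0, 0], "gripper": 0.05},
    {"xyz": [0, 0, 0], "delta_rot": [0, 0, 0], "gripper": 0.065},
    {"xyz": [0, 0, 0], "delta_rot": [0, 0, 0], "gripper": 0.065},
  ],
)

```text
time: 8.85
tool_pos: [0.6176, 0.1198, 0.0327]
tcp_rot: [2.521, 1.874, 0.001]
wrist_force: [0.3, -0.3, -0.7]
width: 0.763
```

```bash
python3 - <<'E'
from h import *
s=bot.read_state(); print(s["time"],s["tool_pos"],s["wrist_force"],s["width"])
c=read_camera("wrist"); cv2.imwrite("pics/w6.png",c["pixels"][:,:,::-1])
E
```

```text
8.85 [0.61755355 0.11977119 0.03270663] [ 0.28440991 -0.34060115 -0.68551359] 0.763100098362128
```

View pics/w6.png

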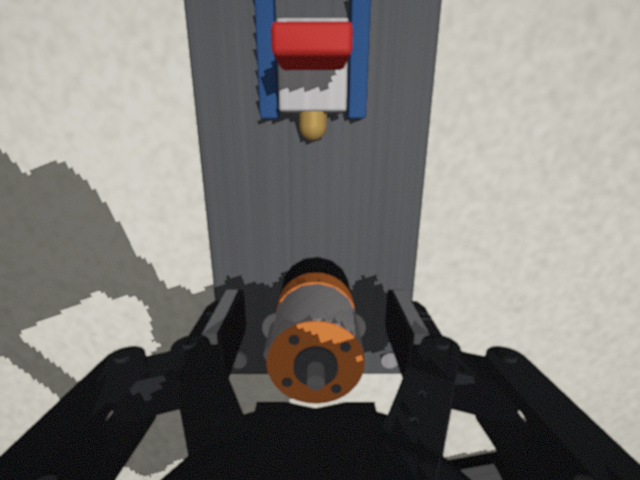

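The motor stands free between the open fingers, top at (315,362) px, with gaps on both sides. I'll raise straight up and then measure.

Request:
arm_command(
  rows=[
    {"xyz": [0, 0, -0.01], "delta_rot": [0, 0, 0], "gripper": 0.065},
    {"xyz": [0, 0, -0.03], "delta_rot": [0, 0, 0], "gripper": 0.065},
    {"xyz": [0, 0, -0.04], "delta_rot": [0, 0, 0], "gripper": 0.065},
    {"xyz": [0, 0, -0.03], "delta_rot": [0, 0, 0], "gripper": 0.065},
    {"xyz": [0, -0.02, 0], "delta_rot": [0, 0, 0], "gripper": 0.03},
    {"xyz": [0, -0.03, 0], "delta_rot": [0, 0, 0], "gripper": 0.0},
    {"xyz": [0, 0, 0], "delta_rot": [0, 0, 0], "gripper": 0.0},
    {"xyz": [0, 0, 0], "delta_rot": [0, 0, 0], "gripper": 0.0},
    {"xyz": [0, 0, 0], "delta_rot": [0, 0, 0], "gripper": 0.0},
  ],
)

```text
time: 9.8
tool_pos: [0.5703, 0.1341, 0.1432]
tcp_rot: [2.52, 1.874, 0.002]
wrist_force: [0.3, -0.0, 0.8]
width: 0.002
```

```bash
cat >> h.py <<'E'
def nestrel(c,show=True):
    """wrist view: motor top, rails -> motor in nest frame"""
    H=hsv(c); h,sa,v=[H[:,:,i].astype(int) for i in range(3)]
    out={}
    for b,st,ce in blobs((h>5)&(h<18)&(sa>140)&(v>60),300):
        print("orange blob",st.tolist(),ce.round(1))
    return out
E
python3 - <<'E'
from h import *
s=bot.read_state(); print(s["time"],s["tool_pos"],s["wrist_force"],s["width"])
c=read_camera("wrist"); cv2.imwrite("pics/w7.png",c["pixels"][:,:,::-1]); nestrel(c)
for n,(x0,y0) in (("scene",(340,220)),("side",(180,270))):
    c=read_camera(n); cv2.imwrite(f"pics/{n}7.png",cv2.resize(c["pixels"][y0:y0+150,x0:x0+200],None,fx=4,fy=4,interpolation=cv2.INTER_CUBIC)[:,:,::-1])
E
```

```text
9.8 [0.57034821 0.13410745 0.14322525] [ 0.25225624 -0.01357895  0.79341733] 0.0021786866980619936
```

View pics/w7.png

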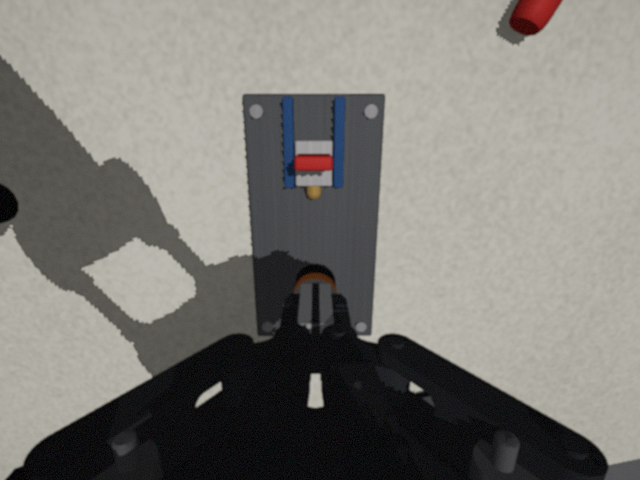

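View pics/side7.png

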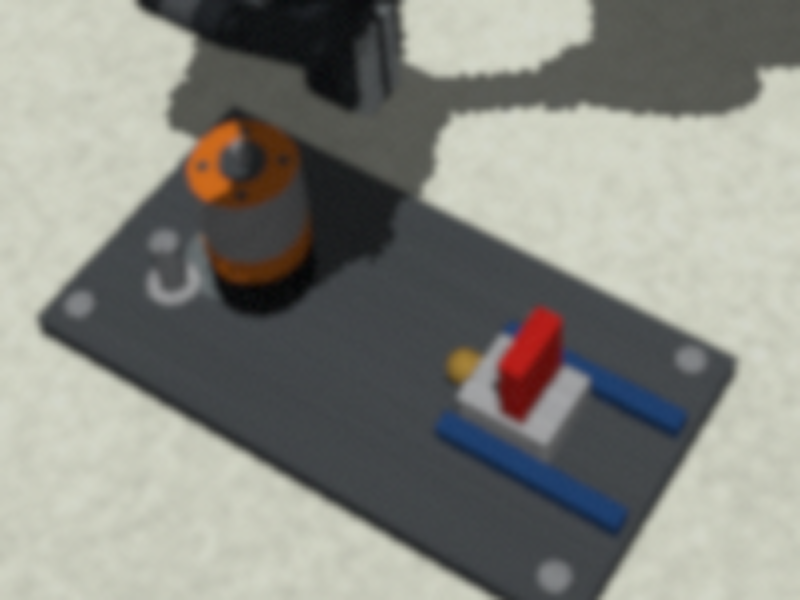

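View pics/scene7.png

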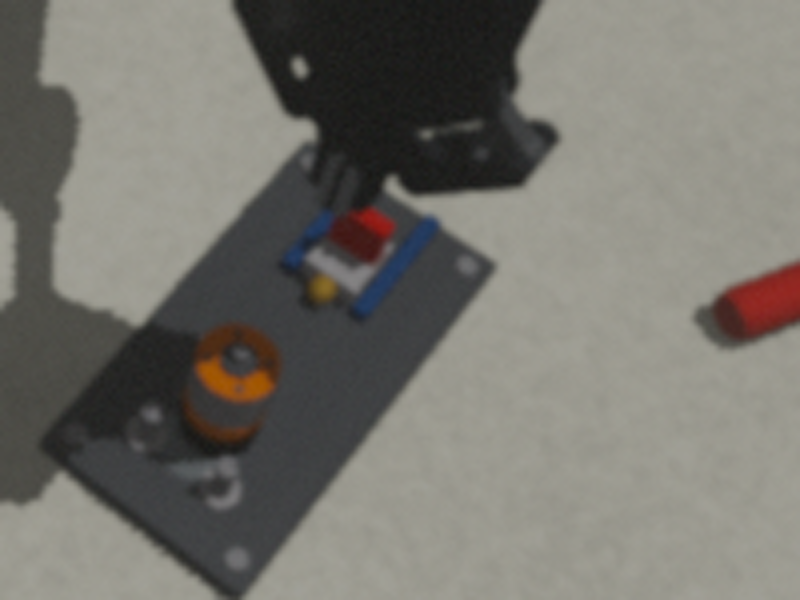

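All views agree: the motor stands upright on the plate behind the posts, with part of the disc showing. The closed fingers are over the gap between motor and stop. I'll descend behind the motor to a low push height.

Request:
arm_command(
  rows=[
    {"xyz": [0, 0.006, 0.02], "delta_rot": [0, 0, 0], "gripper": 0.0},
    {"xyz": [0, 0, 0.035], "delta_rot": [0, 0, 0], "gripper": 0.0},
    {"xyz": [0, 0, 0.035], "delta_rot": [0, 0, 0], "gripper": 0.0},
    {"xyz": [0, 0, 0.02], "delta_rot": [0, 0, 0], "gripper": 0.0},
    {"xyz": [0, 0, 0.008], "delta_rot": [0, 0, 0], "gripper": 0.0},
    {"xyz": [0, 0, 0], "delta_rot": [0, 0, 0], "gripper": 0.0},
    {"xyz": [0, 0, 0], "delta_rot": [0, 0, 0], "gripper": 0.0},
  ],
)

```text
time: 10.65
tool_pos: [0.5764, 0.1325, 0.0255]
tcp_rot: [2.521, 1.874, 0.002]
wrist_force: [-0.4, -0.4, -0.7]
width: -0.0
```

```bash
python3 - <<'E'
from h import *
s=bot.read_state(); print(s["time"],s["tool_pos"],s["wrist_force"],s["width"],Ro.from_rotvec(s["tcp_rot"]).as_matrix().round(4).tolist())
h=np.array([.634,.1135,0]); print("nest x,y of TCP",(s["tool_pos"]-h)@NX,(s["tool_pos"]-h)@NYv)
c=read_camera("side"); cv2.imwrite("pics/side8.png",cv2.resize(c["pixels"][270:420,180:380],None,fx=4,fy=4,interpolation=cv2.INTER_CUBIC)[:,:,::-1])
c=read_camera("wrist"); cv2.imwrite("pics/w8.png",c["pixels"][:,:,::-1])
E
```

```text
10.65 [0.57644121 0.13252798 0.02554976] [-0.43541613 -0.42753246 -0.73945149] -0.00018580824536678823 [[0.2882, 0.9576, 0.0016], [0.9576, -0.2882, 0.0003], [0.0007, 0.0015, -1.0]]
nest x,y of TCP -0.06060015028238816 0.0016429948930127523
```

View pics/side8.png

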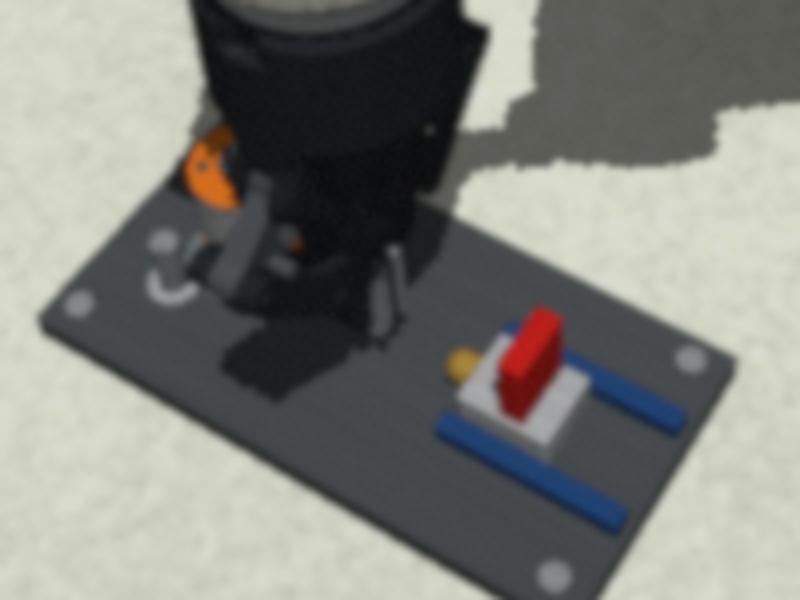

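View pics/w8.png

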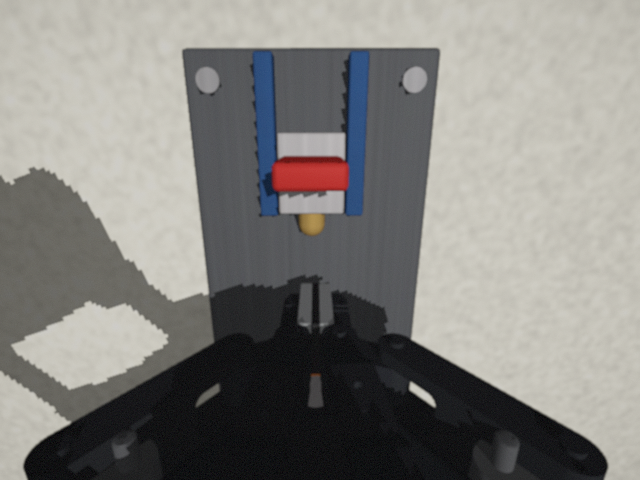

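The fingers are low, between the motor and the stop nose (nose at (312,222) px in the wrist view), with clearance both ways. I'll start the nudge slowly.

Request:
arm_command(
  rows=[
    {"xyz": [-0.001, 0.004, 0.001], "delta_rot": [0, 0, 0], "gripper": 0.0},
    {"xyz": [0, 0.004, 0], "delta_rot": [0, 0, 0], "gripper": 0.0},
    {"xyz": [0, 0.003, 0], "delta_rot": [0, 0, 0], "gripper": 0.0},
    {"xyz": [0, 0.0015, 0], "delta_rot": [0, 0, 0], "gripper": 0.0},
    {"xyz": [0, 0.0015, 0], "delta_rot": [0, 0, 0], "gripper": 0.0},
    {"xyz": [0, 0.0015, 0], "delta_rot": [0, 0, 0], "gripper": 0.0},
    {"xyz": [0, 0.0015, 0], "delta_rot": [0, 0, 0], "gripper": 0.0},
    {"xyz": [0, 0.0015, 0], "delta_rot": [0, 0, 0], "gripper": 0.0},
    {"xyz": [0, 0.0015, 0], "delta_rot": [0, 0, 0], "gripper": 0.0},
    {"xyz": [0, 0.0015, 0], "delta_rot": [0, 0, 0], "gripper": 0.0},
  ],
)

```text
time: 11.75
tool_pos: [0.5955, 0.1253, 0.0235]
tcp_rot: [-2.521, -1.874, 0.0]
wrist_force: [-1.3, 0.2, 0.4]
width: 0.004
```

```bash
python3 - <<'E'
from h import *
s=bot.read_state(); print(s["time"],s["tool_pos"],"Fnx",s["wrist_force"]@NX,s["wrist_force"])
h=np.array([.634,.1135,0]); print("nest x,y of TCP",(s["tool_pos"]-h)@NX,(s["tool_pos"]-h)@NYv)
for n,(x0,y0) in (("scene",(340,220)),("side",(180,270))):
    c=read_camera(n); cv2.imwrite(f"pics/{n}9.png",cv2.resize(c["pixels"][y0:y0+150,x0:x0+200],None,fx=4,fy=4,interpolation=cv2.INTER_CUBIC)[:,:,::-1])
E
```

```text
11.75 [0.59545135 0.12528872 0.02345853] Fnx -1.311865348048796 [-1.3179041   0.17294034  0.41319384]
nest x,y of TCP -0.04031051623960238 0.00018599954689327118
```

View pics/scene9.png

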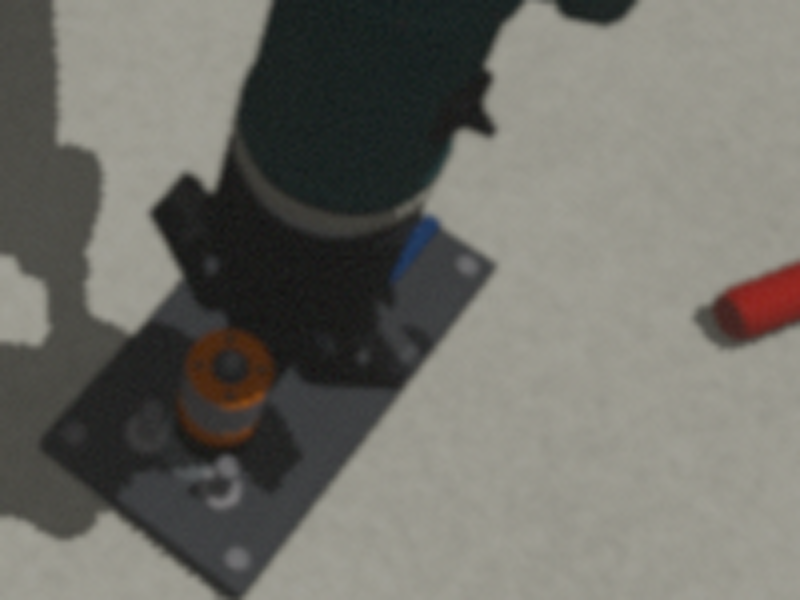

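View pics/side9.png

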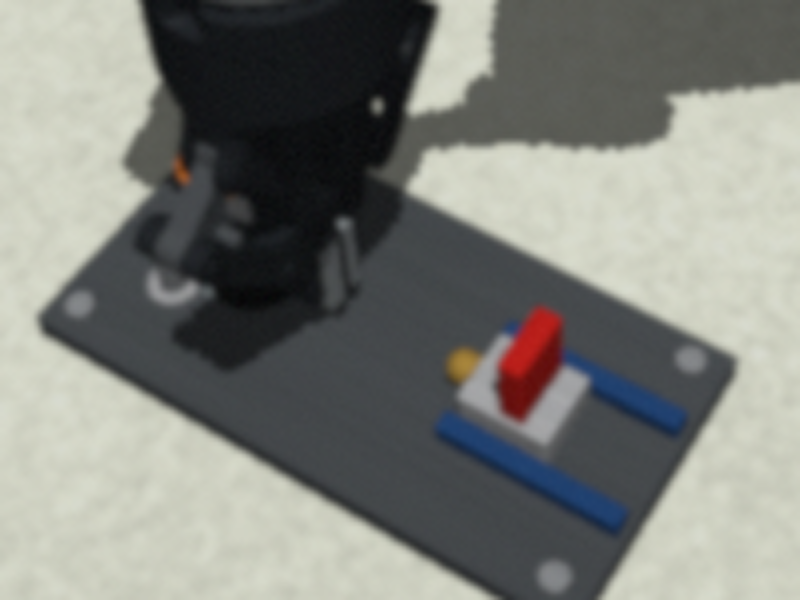

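Fnx is -1.3 N, and the motor's top in the scene crop has moved from (238,360) to (231,367). It's being pushed and is still upright. I'll continue gently.

Request:
arm_command(
  rows=[
    {"xyz": [0, 0.0015, 0], "delta_rot": [0, 0, 0], "gripper": 0.0},
    {"xyz": [0, 0.0015, 0], "delta_rot": [0, 0, 0], "gripper": 0.0},
    {"xyz": [0, 0.001, 0], "delta_rot": [0, 0, 0], "gripper": 0.0},
    {"xyz": [0, 0.001, 0], "delta_rot": [0, 0, 0], "gripper": 0.0},
    {"xyz": [0, 0.001, 0], "delta_rot": [0, 0, 0], "gripper": 0.0},
  ],
)

```text
time: 12.35
tool_pos: [0.6014, 0.1235, 0.0236]
tcp_rot: [2.521, 1.874, -0.0]
wrist_force: [-0.3, 0.7, -0.6]
width: 0.001
```

```bash
cat > chk.py <<'E'
from h import *
import sys
s=bot.read_state(); print(s["time"],s["tool_pos"],"Fnx",s["wrist_force"]@NX,s["wrist_force"])
h0=np.array([.634,.1135,0]); print("nest x,y of TCP",(s["tool_pos"]-h0)@NX,(s["tool_pos"]-h0)@NYv)
c=read_camera("scene"); H=hsv(c); h,sa,v=[H[:,:,i].astype(int) for i in range(3)]
m=(h>5)&(h<18)&(sa>130)&(v>50); m[:220]=0;m[:,:370]=0;m[:,430:]=0
for b,st,ce in blobs(m,30):
    hull=cv2.convexHull(np.argwhere(b)[:,::-1].astype(np.int32)); e=cv2.fitEllipse(hull)
    p=onz(c,*e[0],.074); print(st.tolist(),e,p.round(4),"top z",np.median(cloud(c,b)[:,2]),"rel home",(p-h0)@NX,(p-h0)@NYv)
    up=onz(c,*ce,.074); print(ce,(up-h0)@NX,(up-h0)@NYv)
x0,y0=340,220
cv2.imwrite(f"pics/{sys.argv[1]}.png",cv2.resize(c["pixels"][y0:y0+150,x0:x0+200],None,fx=4,fy=4,interpolation=cv2.INTER_CUBIC)[:,:,::-1])
E
python3 chk.py scene10
```

```text
12.35 [0.60136545 0.12353324 0.02359093] Fnx -0.5205765750076876 [-0.34055414  0.67512114 -0.56605084]
nest x,y of TCP -0.03414141269654073 0.0002083492400123295
[384, 305, 22, 20, 259] ((394.9271545410156, 314.27423095703125), (19.216123580932617, 21.637577056884766), 115.10999298095703) [0.6312 0.116  0.074 ] top z 0.07427462575165827 rel home -0.003368693223819634 0.0016059106173239726
[395.02702703 314.57142857] -0.0030333112853842274 0.002046053610188983
[383, 325, 18, 9, 46] ((391.92364501953125, 326.4726257324219), (13.319892883300781, 18.134801864624023), 99.57760620117188) [0.6541 0.1185 0.074 ] top z 0.03688048695227823 rel home 0.017836324965175263 0.010588265307719799
[390.82608696 330.63043478] 0.024976332154409003 0.013488478781790079
```

View pics/scene10.png

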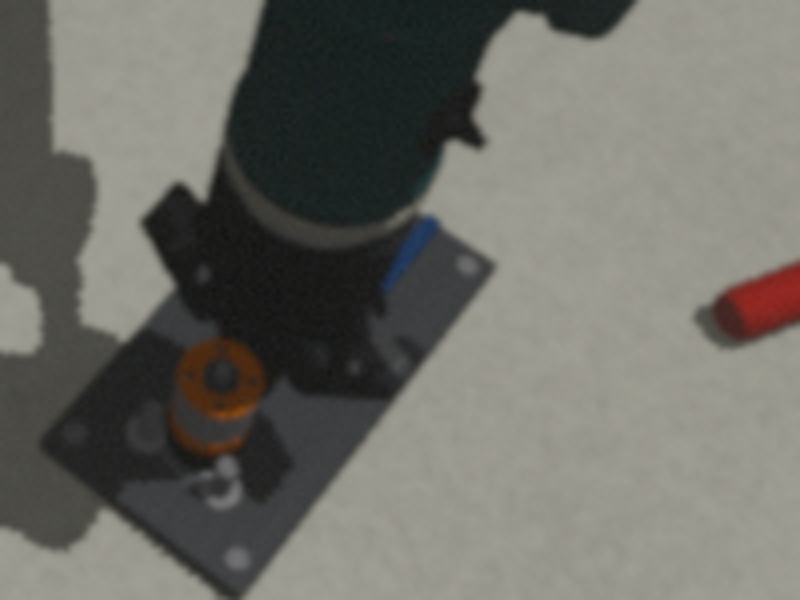

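The motor moved another 6 mm, its top now at (220,378) in the crop and still upright. The estimate is about 5 mm short.

Request:
arm_command(
  rows=[
    {"xyz": [0, 0.001, 0], "delta_rot": [0, 0, 0], "gripper": 0.0},
    {"xyz": [0, 0.001, 0], "delta_rot": [0, 0, 0], "gripper": 0.0},
    {"xyz": [0, 0.001, 0], "delta_rot": [0, 0, 0], "gripper": 0.0},
  ],
)

```text
time: 12.7
tool_pos: [0.6042, 0.1227, 0.0236]
tcp_rot: [2.521, 1.874, -0.0]
wrist_force: [-0.6, 1.0, 0.2]
width: 0.0
```

Request:
arm_command(
  rows=[
    {"xyz": [0, 0.0005, 0], "delta_rot": [0, 0, 0], "gripper": 0.0},
    {"xyz": [0, 0.0005, 0], "delta_rot": [0, 0, 0], "gripper": 0.0},
  ],
)

```text
time: 12.9
tool_pos: [0.605, 0.1224, 0.0236]
tcp_rot: [-2.521, -1.874, 0.001]
wrist_force: [-1.8, -0.0, 0.3]
width: 0.001
```

```bash
python3 chk.py scene11
```

```text
12.9 [0.60499095 0.12235216 0.02356163] Fnx -1.6768200594388725 [-1.76526832 -0.04735318  0.26209906]
nest x,y of TCP -0.030329375964851326 0.00012157121536833168
[383, 306, 22, 21, 262] ((393.60736083984375, 315.8543701171875), (19.28303337097168, 21.605653762817383), 112.0777816772461) [0.6349 0.1149 0.074 ] top z 0.07414735225975969 rel home 0.0004408951702932274 0.0016194404956553516
[393.61450382 315.95419847] 0.0005817295093140467 0.001733860238070163
[381, 327, 19, 9, 40] ((390.1058044433594, 328.80523681640625), (11.416227340698242, 18.728958129882812), 110.93423461914062) [0.6593 0.1171 0.074 ] top z 0.037591216938415356 rel home 0.023146202458413315 0.010738772191334421
[389.9   332.075] 0.028021036770801148 0.013820180875598168
```

Request:
arm_command(
  rows=[
    {"xyz": [0, 0.0005, 0], "delta_rot": [0, 0, 0], "gripper": 0.0},
    {"xyz": [0, 0.0003, 0], "delta_rot": [0, 0, 0], "gripper": 0.0},
  ],
)

```text
time: 13.15
tool_pos: [0.6051, 0.1223, 0.0234]
tcp_rot: [-2.52, -1.874, 0.002]
wrist_force: [-3.1, 1.8, 2.1]
width: -0.005
```

Request:
arm_command(
  rows=[
    {"xyz": [0, 0.0004, 0], "delta_rot": [0, 0, 0], "gripper": 0.0},
    {"xyz": [0, 0.0, 0], "delta_rot": [0, 0, 0], "gripper": 0.0},
  ],
)

```text
time: 13.35
tool_pos: [0.6053, 0.1222, 0.0233]
tcp_rot: [-2.52, -1.874, 0.002]
wrist_force: [-4.2, 1.4, 2.5]
width: 0.002
```

Request:
arm_command(
  rows=[
    {"xyz": [0, 0.0004, 0], "delta_rot": [0, 0, 0], "gripper": 0.0},
    {"xyz": [0, 0.0, 0], "delta_rot": [0, 0, 0], "gripper": 0.0},
  ],
)

```text
time: 13.55
tool_pos: [0.6053, 0.1222, 0.0233]
tcp_rot: [-2.52, -1.873, 0.003]
wrist_force: [-4.9, 1.4, 1.9]
width: -0.001
```

```bash
python3 chk.py scene12
```

```text
13.55 [0.60531483 0.12219752 0.02325799] Fnx -5.09490034315285 [-4.89362845  1.41880027  1.91878372]
nest x,y of TCP -0.029974683382738156 6.677129431932778e-05
[383, 306, 22, 21, 265] ((393.5524597167969, 316.01513671875), (19.271404266357422, 21.594690322875977), 112.352294921875) [0.6352 0.1149 0.074 ] top z 0.07444077811789114 rel home 0.0007404846445533582 0.0017203883873537491
[393.55471698 316.19245283] 0.0010019063210348709 0.0019104455479979393
[382, 328, 17, 8, 38] ((390.01153564453125, 329.8591613769531), (9.835659980773926, 16.445043563842773), 105.30533599853516) [0.6611 0.1176 0.074 ] top z 0.0379601344279239 rel home 0.024752415918898076 0.011700735282653349
[389.23684211 332.13157895] 0.028811568553637742 0.01306453579986408
```

View pics/scene12.png

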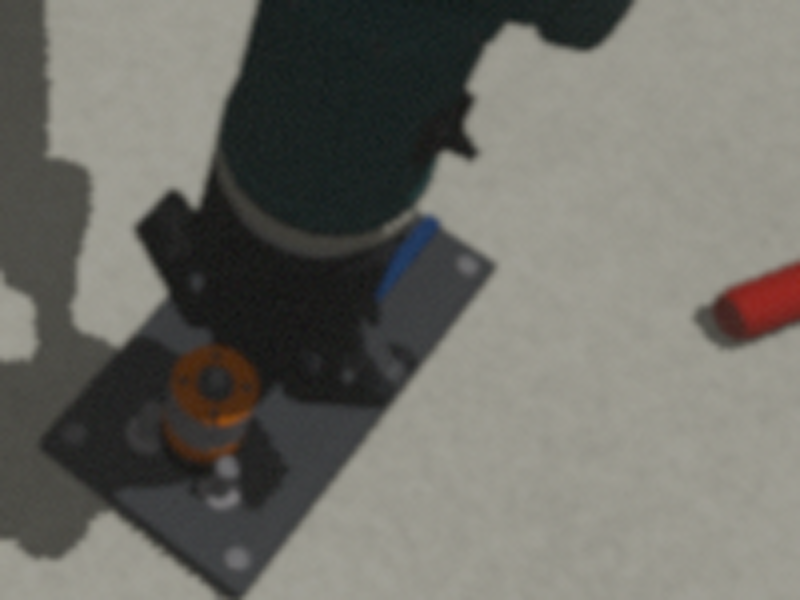

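The fingers have stopped moving while the force climbs to 5 N, with almost no lateral component, so both posts are in contact. The motor's top at (217,382) in the crop is level and upright. I'll back off, lift, and check from both views.

Request:
arm_command(
  rows=[
    {"xyz": [0, -0.003, 0], "delta_rot": [0, 0, 0], "gripper": 0.0},
    {"xyz": [0, -0.007, 0], "delta_rot": [0, 0, 0], "gripper": 0.0},
    {"xyz": [0, -0.01, 0], "delta_rot": [0, 0, 0], "gripper": 0.0},
    {"xyz": [0, 0, -0.02], "delta_rot": [0, 0, 0], "gripper": 0.0},
    {"xyz": [0, 0, -0.035], "delta_rot": [0, 0, 0], "gripper": 0.0},
    {"xyz": [0, 0, -0.035], "delta_rot": [0, 0, 0], "gripper": 0.0},
    {"xyz": [0, -0.03, -0.01], "delta_rot": [0, 0, 0], "gripper": 0.0},
    {"xyz": [0, -0.04, 0], "delta_rot": [0, 0, 0], "gripper": 0.0},
    {"xyz": [0, -0.03, 0], "delta_rot": [0, 0, 0], "gripper": 0.0},
    {"xyz": [0, 0, 0], "delta_rot": [0, 0, 0], "gripper": 0.0},
    {"xyz": [0, 0, 0], "delta_rot": [0, 0, 0], "gripper": 0.0},
  ],
)

```text
time: 14.7
tool_pos: [0.4915, 0.1567, 0.1239]
tcp_rot: [2.519, 1.875, 0.002]
wrist_force: [0.7, -0.1, 0.3]
width: -0.0
```

```bash
python3 chk.py scene13; python3 - <<'E'
from h import *
c=read_camera("side"); cv2.imwrite("pics/side13.png",cv2.resize(c["pixels"][270:420,180:380],None,fx=4,fy=4,interpolation=cv2.INTER_CUBIC)[:,:,::-1])
c=read_camera("wrist"); cv2.imwrite("pics/w13.png",c["pixels"][:,:,::-1])
E
```

```text
14.7 [0.49148622 0.15674672 0.12391628] Fnx 0.723376588764891 [ 0.73244251 -0.07629016  0.26177467]
nest x,y of TCP -0.14893059661498356 0.0003658714097132393
[384, 305, 22, 21, 298] ((394.2288513183594, 314.980712890625), (19.648094177246094, 22.6820011138916), 111.1667251586914) [0.6329 0.1154 0.074 ] top z 0.07367065796404723 rel home -0.0015444299119405183 0.001476005254577521
[394.2852349  315.12080537] -0.0013970483624396591 0.0016950282467505108
[381, 325, 18, 10, 47] ((389.9230041503906, 328.1654968261719), (11.895172119140625, 17.65813636779785), 104.34117126464844) [0.6583 0.1165 0.074 ] top z 0.03785568632974209 rel home 0.022427456888524957 0.009857524148851488
[388.59574468 331.31914894] 0.02834791554309322 0.01145107278275884
```

View pics/side13.png

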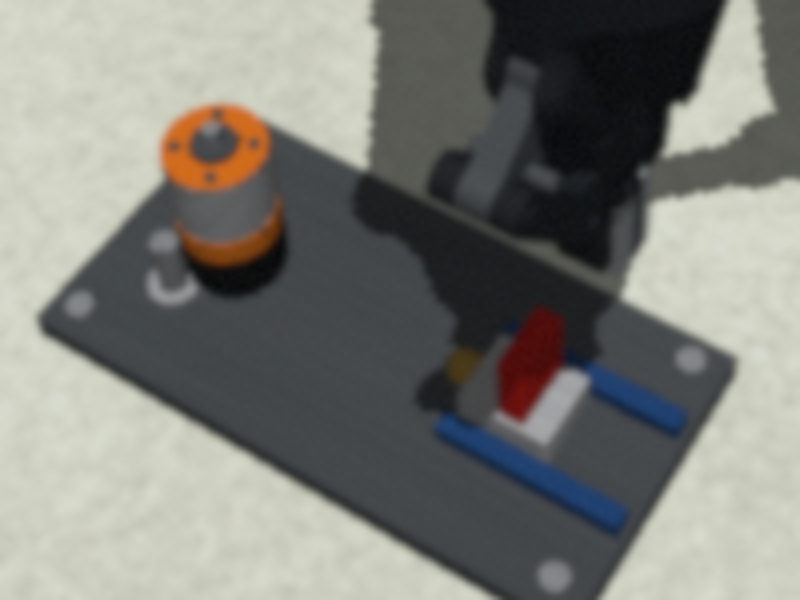

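View pics/scene13.png

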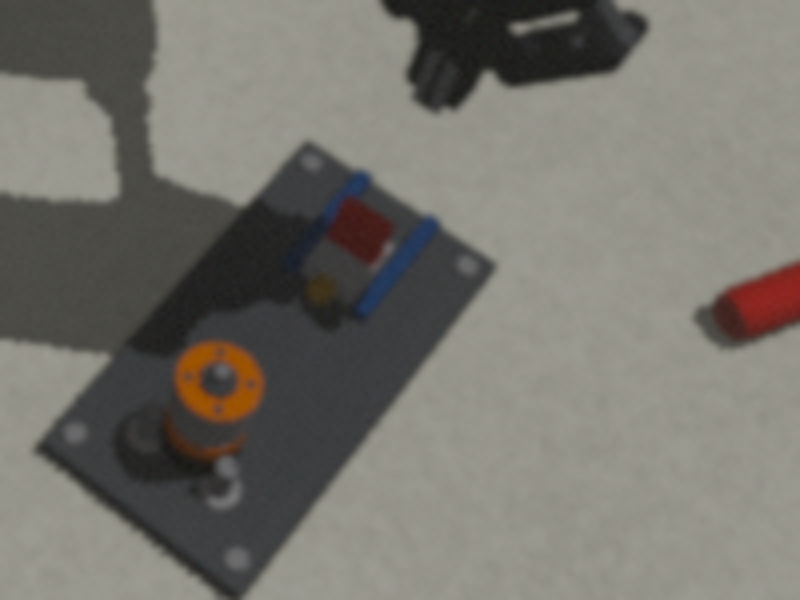

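View pics/w13.png

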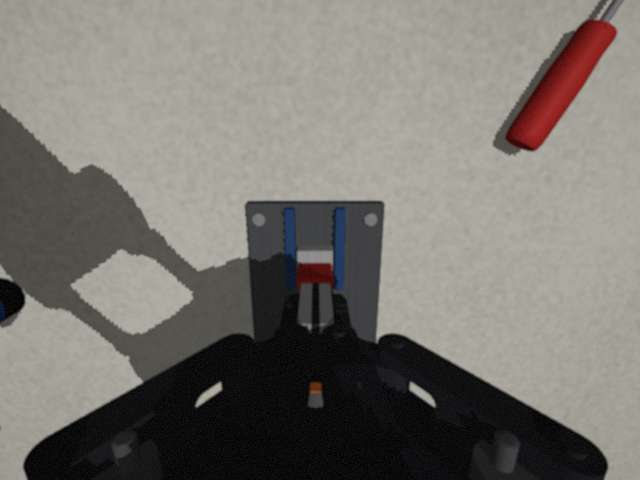

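Both fixed views show the motor upright near the posts and the tab undisturbed. But its top in the scene view sits about 1 px (2 mm) behind where it was while pressed. Before touching the stop, I'll measure it against the posts in both cameras.

```bash
python3 - <<'E'
from h import *
for n in ("scene","side"):
    c=read_camera(n); I=cv2.imread(f"pics/{n}0.png")[:,:,::-1]
    g=I.astype(int).mean(2)
    # posts from the empty picture: bright post tops
    seeds={"scene":[(378,322),(396.3,337)],"side":[(239.2,310.2),(220.8,330.2)]}[n]
    tops=[]
    for u,v in seeds:
        x0,y0=int(u)-4,int(v)-4; w=g[y0:y0+9,x0:x0+9]-60; w[w<15]=0
        yy,xx=np.mgrid[y0:y0+9,x0:x0+9]; tu,tv=(w*xx).sum()/w.sum(),(w*yy).sum()/w.sum()
        p=onz(c,tu,tv,.037); tops.append(p); print(n,"post top",round(tu,2),round(tv,2),p.round(4))
    d=np.linalg.norm(tops[0]-tops[1]); home=np.mean(tops,0)-.0115*NX; print("spacing",d,"home",home.round(4))
    H=hsv(c); h,sa,v=[H[:,:,i].astype(int) for i in range(3)]
    m=(h>5)&(h<18)&(sa>130)&(v>50)
    if n=="scene": m[:220]=0;m[:,:370]=0;m[:,430:]=0
    else: m[:270]=0;m[:345]&=True;m[345:]=0;m[:,265:]=0
    for b,st,ce in blobs(m,25):
        hull=cv2.convexHull(np.argwhere(b)[:,::-1].astype(np.int32)); e=cv2.fitEllipse(hull)
        x,y,w,hh,_=st; 
        p=onz(c,*e[0],.074); q=p-home
        print(st.tolist(),np.round(e[0],2),"rel home",(q@NX*1e3).round(2),(q@NYv*1e3).round(2))
    # reference: same top-ellipse method on the starting pic of the orange motor
E
cat > crop.py <<'E'
from h import *
import sys
n,x0,y0,name=sys.argv[1],int(sys.argv[2]),int(sys.argv[3]),sys.argv[4]
c=read_camera(n); cv2.imwrite(f"pics/{name}.png",cv2.resize(c["pixels"][y0:y0+75,x0:x0+100],None,fx=8,fy=8,interpolation=cv2.INTER_CUBIC)[:,:,::-1])
E
python3 crop.py scene 350 290 sc14; python3 crop.py side 190 285 si14
```

```text
scene post top 378.47 323.07 [0.6399 0.0946 0.037 ]
scene post top 395.5 335.89 [0.6502 0.1291 0.037 ]
spacing 0.036034185296119105 home [0.634  0.1152 0.037 ]
[384, 305, 22, 21, 298] [394.23 315.01] rel home -1.04 -0.12
[381, 326, 18, 9, 46] [389.87 328.53] rel home 23.48 8.53
side post top 238.89 309.85 [0.6389 0.0907 0.037 ]
side post top 220.45 329.82 [0.6506 0.1286 0.037 ]
spacing 0.03966818123838755 home [0.6338 0.1129 0.037 ]
[221, 297, 27, 21, 352] [233.2  306.67] rel home -0.98 0.29
[226, 322, 25, 15, 146] [237.92 327.54] rel home -27.07 23.47
```

View pics/sc14.png

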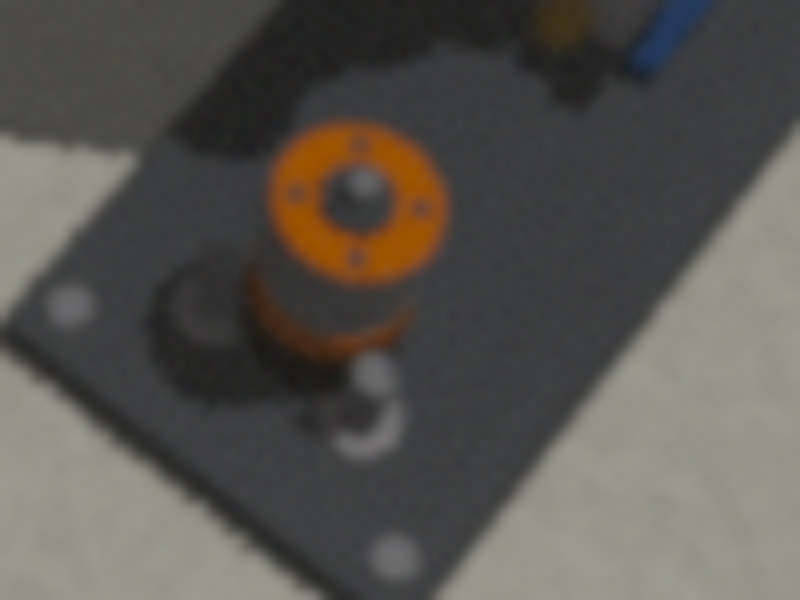

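View pics/si14.png

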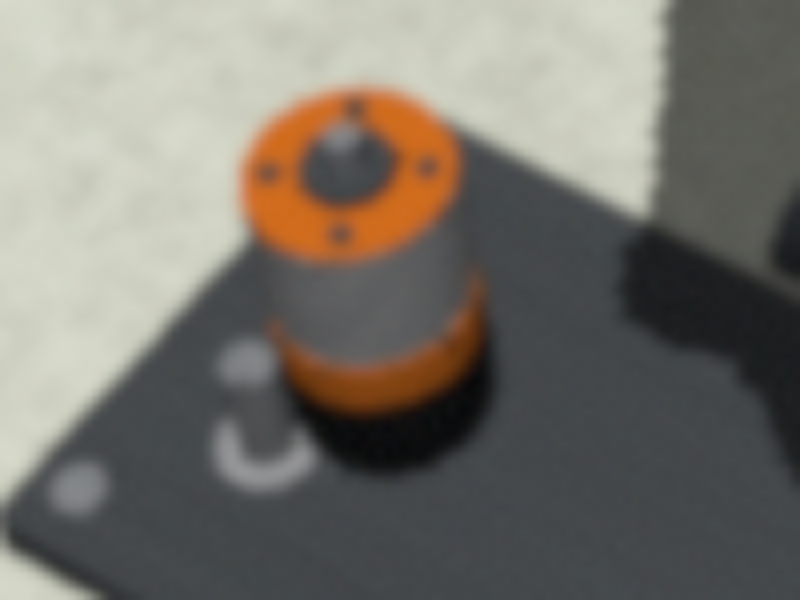

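Measured against the posts, both cameras put the motor at about -1.0 mm along x and within 0.3 mm laterally, which is home to within measurement error. The apparent 2 mm shift of the top could mean a slight lean while pressed. There's plenty of time, so I'll confirm with a second, very light touch made low down, with the fingertips leaning forward.

Request:
arm_command(
  rows=[
    {"xyz": [0, 0.03, 0], "delta_rot": [-0.06, 0, 0], "gripper": 0.0},
    {"xyz": [0, 0.04, 0], "delta_rot": [0, 0, 0], "gripper": 0.0},
    {"xyz": [0, 0.026, 0], "delta_rot": [0, 0, 0], "gripper": 0.0},
    {"xyz": [0, 0, 0.03], "delta_rot": [0, 0, 0], "gripper": 0.0},
    {"xyz": [0, 0, 0.04], "delta_rot": [0, 0, 0], "gripper": 0.0},
    {"xyz": [0, 0, 0.02], "delta_rot": [0, 0, 0], "gripper": 0.0},
    {"xyz": [0, 0, 0.01], "delta_rot": [0, 0, 0], "gripper": 0.0},
    {"xyz": [0, 0, 0], "delta_rot": [0, 0, 0], "gripper": 0.0},
    {"xyz": [0, 0, 0], "delta_rot": [0, 0, 0], "gripper": 0.0},
  ],
)

```text
time: 15.95
tool_pos: [0.5903, 0.1273, 0.0286]
tcp_rot: [2.482, 1.845, 0.057]
wrist_force: [0.4, -0.5, -0.2]
width: 0.0
```

```bash
python3 chk.py sc15; python3 -c "
from h import *
print(Ro.from_rotvec(bot.read_state()['tcp_rot']).as_matrix().round(4))"
```

```text
15.95 [0.59029649 0.1272818  0.02860262] Fnx 0.5188753562106717 [ 0.37670584 -0.54901978 -0.18226261]
nest x,y of TCP -0.045820981388292444 0.0006098639507756236
[384, 306, 22, 20, 273] ((394.5614318847656, 315.1551818847656), (18.882369995117188, 22.39522361755371), 118.71495819091797) [0.633 0.116 0.074] top z 0.07389515938635796 rel home -0.0016489089378430106 0.002078289812093564
[394.61538462 315.47252747] -0.00123422453656597 0.002481294011707665
[381, 325, 19, 10, 49] ((391.47283935546875, 324.7288513183594), (18.87042808532715, 20.986209869384766), 80.39144134521484) [0.6515 0.1168 0.074 ] top z 0.037675260266740646 rel home 0.015803078584874963 0.008232860116528448
[388.91836735 331.28571429] 0.027954505365716156 0.011813001683755202
[[ 0.2881  0.9557  0.06  ]
 [ 0.9576 -0.2876 -0.0168]
 [ 0.0012  0.0623 -0.9981]]
```

Request:
arm_command(
  rows=[
    {"xyz": [0, 0.003, 0.007], "delta_rot": [0, 0, 0], "gripper": 0.0},
    {"xyz": [0, 0.004, 0], "delta_rot": [0, 0, 0], "gripper": 0.0},
    {"xyz": [0, 0.003, 0.001], "delta_rot": [0, 0, 0], "gripper": 0.0},
    {"xyz": [0, 0.001, 0], "delta_rot": [0, 0, 0], "gripper": 0.0},
    {"xyz": [0, 0.001, 0], "delta_rot": [0, 0, 0], "gripper": 0.0},
    {"xyz": [0, 0.001, 0], "delta_rot": [0, 0, 0], "gripper": 0.0},
  ],
)

```text
time: 16.6
tool_pos: [0.6023, 0.1233, 0.0206]
tcp_rot: [2.482, 1.845, 0.055]
wrist_force: [-0.7, -1.0, 0.5]
width: 0.002
```

Request:
arm_command(
  rows=[
    {"xyz": [0, 0.0007, 0], "delta_rot": [0, 0, 0], "gripper": 0.0},
    {"xyz": [0, 0.0007, 0], "delta_rot": [0, 0, 0], "gripper": 0.0},
  ],
)

```text
time: 16.8
tool_pos: [0.6035, 0.1229, 0.0206]
tcp_rot: [2.482, 1.845, 0.055]
wrist_force: [0.1, 0.6, -0.0]
width: -0.001
```

Request:
arm_command(
  rows=[
    {"xyz": [0, 0.0006, 0], "delta_rot": [0, 0, 0], "gripper": 0.0},
    {"xyz": [0, 0.0005, 0], "delta_rot": [0, 0, 0], "gripper": 0.0},
  ],
)

```text
time: 17.0
tool_pos: [0.6046, 0.1226, 0.0207]
tcp_rot: [2.482, 1.845, 0.055]
wrist_force: [0.0, 0.3, -0.3]
width: -0.001
```

Request:
arm_command(
  rows=[
    {"xyz": [0, 0.0005, 0], "delta_rot": [0, 0, 0], "gripper": 0.0},
    {"xyz": [0, 0.0004, 0], "delta_rot": [0, 0, 0], "gripper": 0.0},
  ],
)

```text
time: 17.2
tool_pos: [0.6051, 0.1223, 0.0206]
tcp_rot: [2.483, 1.846, 0.055]
wrist_force: [-0.3, -0.1, 1.9]
width: 0.0
```

Request:
arm_command(
  rows=[
    {"xyz": [0, 0.0005, 0], "delta_rot": [0, 0, 0], "gripper": 0.0},
    {"xyz": [0, 0, 0], "delta_rot": [0, 0, 0], "gripper": 0.0},
  ],
)

```text
time: 17.4
tool_pos: [0.6056, 0.1222, 0.0206]
tcp_rot: [2.483, 1.846, 0.054]
wrist_force: [-2.1, 0.3, 0.9]
width: -0.003
```

```bash
python3 chk.py sc16
```

```text
17.4 [0.60555462 0.12220577 0.02062714] Fnx -2.105137567317812 [-2.10280584  0.31748587  0.88959509]
nest x,y of TCP -0.029747421218985326 0.00014373292147300785
[384, 306, 22, 20, 271] ((394.2841796875, 315.4666748046875), (19.039493560791016, 22.243925094604492), 115.86599731445312) [0.6338 0.1157 0.074 ] top z 0.07390073325423681 rel home -0.0008795331602338873 0.0020593006226851357
[394.24723247 315.67527675] -0.000527825664358899 0.0022332535263854918
[381, 326, 19, 10, 48] ((390.2591857910156, 327.60736083984375), (14.161840438842773, 19.153520584106445), 112.89064025878906) [0.6572 0.1167 0.074 ] top z 0.03824177209028075 rel home 0.02126492831692817 0.009698982020502778
[389.39583333 331.72916667] 0.028071277445238966 0.01285041220526026
```

Request:
arm_command(
  rows=[
    {"xyz": [0, 0.0004, 0], "delta_rot": [0, 0, 0], "gripper": 0.0},
    {"xyz": [0, 0.0003, 0], "delta_rot": [0, 0, 0], "gripper": 0.0},
    {"xyz": [0, 0, 0], "delta_rot": [0, 0, 0], "gripper": 0.0},
    {"xyz": [0, 0, 0], "delta_rot": [0, 0, 0], "gripper": 0.0},
  ],
)

```text
time: 17.85
tool_pos: [0.6057, 0.1221, 0.0205]
tcp_rot: [2.483, 1.846, 0.053]
wrist_force: [-5.3, 2.4, 2.4]
width: 0.003
```

```bash
python3 chk.py sc17
```

```text
17.85 [0.60570286 0.12209641 0.02054898] Fnx -5.771703055787027 [-5.31469167  2.36864674  2.41910011]
nest x,y of TCP -0.02957397536959964 8.170969626021714e-05
[384, 306, 21, 20, 269] ((394.22308349609375, 315.45416259765625), (19.07366943359375, 22.10315704345703), 119.6477279663086) [0.6338 0.1156 0.074 ] top z 0.07363716083419133 rel home -0.0008311628101689914 0.0019693763677631443
[394.21561338 315.60966543] -0.0005909882182196837 0.0021242769306790282
[381, 326, 20, 10, 48] ((390.69183349609375, 326.385498046875), (16.749210357666016, 20.060779571533203), 114.23185729980469) [0.6548 0.1166 0.074 ] top z 0.03780485198426535 rel home 0.019041086163439264 0.008976113577027782
[389.875      331.70833333] 0.027528148628978906 0.013417065341793084
```

It is firm against the posts: Fnx is -5.8 N with no movement of the top in the image. I'll retreat, level the tool, and go behind the tab.

Request:
arm_command(
  rows=[
    {"xyz": [0, -0.003, 0], "delta_rot": [0, 0, 0], "gripper": 0.0},
    {"xyz": [0, -0.007, 0], "delta_rot": [0, 0, 0], "gripper": 0.0},
    {"xyz": [0, -0.008, 0], "delta_rot": [0, 0, 0], "gripper": 0.0},
    {"xyz": [0, 0, -0.02], "delta_rot": [0, 0, 0], "gripper": 0.0},
    {"xyz": [0, 0, -0.04], "delta_rot": [0, 0, 0], "gripper": 0.0},
    {"xyz": [0, 0, -0.04], "delta_rot": [0, 0, 0], "gripper": 0.0},
    {"xyz": [0, -0.03, 0], "delta_rot": [0.06, 0, 0], "gripper": 0.0},
    {"xyz": [0, -0.04, 0], "delta_rot": [0, 0, 0], "gripper": 0.0},
    {"xyz": [0, -0.03, 0], "delta_rot": [0, 0, 0], "gripper": 0.0},
    {"xyz": [0, 0, 0], "delta_rot": [0, 0, 0], "gripper": 0.0},
    {"xyz": [0, 0, 0], "delta_rot": [0, 0, 0], "gripper": 0.0},
  ],
)

```text
time: 19.0
tool_pos: [0.4876, 0.1579, 0.1179]
tcp_rot: [2.519, 1.875, 0.002]
wrist_force: [0.4, -0.7, 0.8]
width: 0.003
```

```bash
python3 chk.py sc18; python3 -c "
from h import *
print(Ro.from_rotvec(bot.read_state()['tcp_rot']).as_matrix().round(4))
c=read_camera('side'); cv2.imwrite('pics/si18.png',c['pixels'][:,:,::-1])"
```

```text
19.0 [0.4876378  0.15787216 0.11789984] Fnx 0.617660802685628 [ 0.43022983 -0.71403679  0.81670399]
nest x,y of TCP -0.15294008297937117 0.00033516329676604173
[383, 306, 23, 20, 295] ((393.9794006347656, 315.2315673828125), (19.527381896972656, 22.538183212280273), 110.08314514160156) [0.6336 0.1151 0.074 ] top z 0.07383555192371909 rel home -0.0008959315912670678 0.0014280589882148197
[393.93898305 315.40338983] -0.0005951614889576611 0.001559017303575636
[381, 326, 18, 10, 42] ((389.4751892089844, 329.43865966796875), (9.585837364196777, 18.44036293029785), 114.24465942382812) [0.6607 0.1165 0.074 ] top z 0.03692488512144504 rel home 0.024729330588329154 0.010610889198111696
[388.80952381 331.57142857] 0.028476242260277493 0.011970526152485594
[[ 2.875e-01  9.578e-01  2.000e-03]
 [ 9.578e-01 -2.875e-01  2.000e-04]
 [ 7.000e-04  1.900e-03 -1.000e+00]]
```

View pics/si18.png

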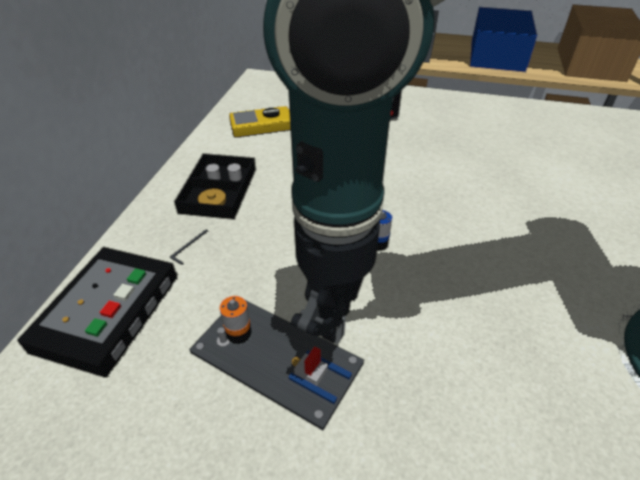

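The motor stays home after release: the top centre shifted about 0.3 px. The fingers are clear above and behind the red tab (side view (313,360)). Descending behind the tab.

Request:
arm_command(
  rows=[
    {"xyz": [0, 0, 0.02], "delta_rot": [0, 0, 0], "gripper": 0.0},
    {"xyz": [0, 0, 0.03], "delta_rot": [0, 0, 0], "gripper": 0.0},
    {"xyz": [0, 0, 0.02], "delta_rot": [0, 0, 0], "gripper": 0.0},
    {"xyz": [0, 0, 0.01], "delta_rot": [0, 0, 0], "gripper": 0.0},
    {"xyz": [0, 0, 0], "delta_rot": [0, 0, 0], "gripper": 0.0},
    {"xyz": [0, 0, 0], "delta_rot": [0, 0, 0], "gripper": 0.0},
  ],
)

```text
time: 19.7
tool_pos: [0.489, 0.1577, 0.0383]
tcp_rot: [2.521, 1.874, 0.001]
wrist_force: [-0.7, -1.0, 1.2]
width: -0.002
```

```bash
python3 -c "
from h import *
s=bot.read_state(); print(s['tool_pos'],s['wrist_force'])
c=read_camera('side'); cv2.imwrite('pics/si19.png',cv2.resize(c['pixels'][270:420,200:400],None,fx=4,fy=4,interpolation=cv2.INTER_CUBIC)[:,:,::-1])"
```

```text
[0.48900371 0.15767242 0.03827076] [-0.73379812 -0.98453926  1.15573628]
```

View pics/si19.png

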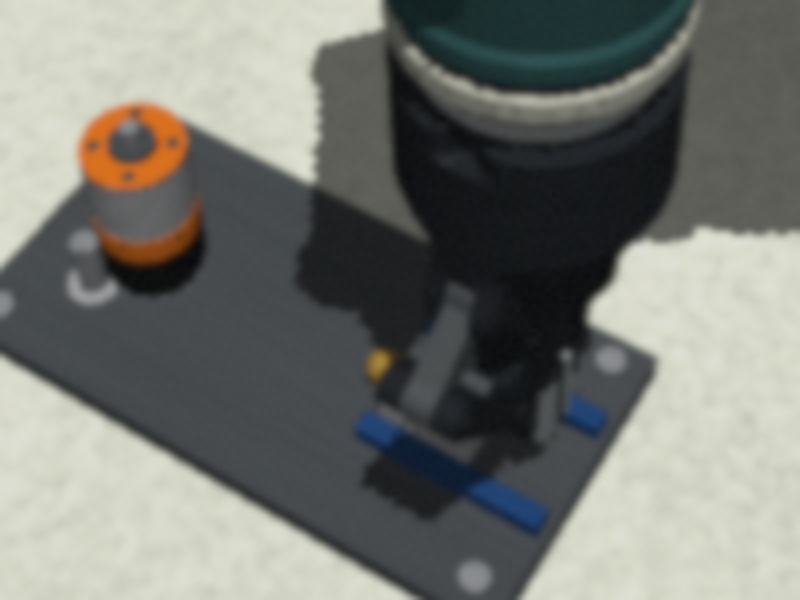

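The fingers are behind the tab and above the block; the motor is upright at (135,190) in the crop. Now I'll slide the stop forward.

Request:
arm_command(
  rows=[
    {"xyz": [0, 0.004, 0.003], "delta_rot": [0, 0, 0], "gripper": 0.0},
    {"xyz": [0, 0.004, 0], "delta_rot": [0, 0, 0], "gripper": 0.0},
    {"xyz": [0, 0.003, 0], "delta_rot": [0, 0, 0], "gripper": 0.0},
    {"xyz": [0, 0.003, 0], "delta_rot": [0, 0, 0], "gripper": 0.0},
    {"xyz": [0, 0.004, 0], "delta_rot": [0, 0, 0], "gripper": 0.0},
    {"xyz": [0, 0.004, 0], "delta_rot": [0, 0, 0], "gripper": 0.0},
    {"xyz": [0, 0.004, 0], "delta_rot": [0, 0, 0], "gripper": 0.0},
    {"xyz": [0, 0.004, 0], "delta_rot": [0, 0, 0], "gripper": 0.0},
    {"xyz": [0, 0.004, 0], "delta_rot": [0, 0, 0], "gripper": 0.0},
    {"xyz": [0, 0.004, 0], "delta_rot": [0, 0, 0], "gripper": 0.0},
  ],
)

```text
time: 20.75
tool_pos: [0.5245, 0.1466, 0.0346]
tcp_rot: [-2.521, -1.874, 0.0]
wrist_force: [-1.3, 1.2, 0.8]
width: 0.002
```

```bash
python3 chk.py sc20; python3 -c "
from h import *
c=read_camera('side'); cv2.imwrite('pics/si20.png',cv2.resize(c['pixels'][270:420,200:400],None,fx=4,fy=4,interpolation=cv2.INTER_CUBIC)[:,:,::-1])"
```

```text
20.75 [0.52452311 0.14660026 0.03464068] Fnx -1.5990363440697872 [-1.30950858  1.19787388  0.81196827]
nest x,y of TCP -0.11437128027272007 0.0001649912784555188
[383, 305, 23, 21, 313] ((393.83148193359375, 314.9549560546875), (19.932880401611328, 23.048181533813477), 116.3809585571289) [0.6332 0.1147 0.074 ] top z 0.0735779135959645 rel home -0.001146566555645273 0.0009495093516864562
[393.79233227 315.03514377] -0.0009838223664758302 0.0009852288487152273
[381, 326, 19, 10, 43] ((390.56072998046875, 325.5457763671875), (18.047561645507812, 19.96848487854004), 121.49339294433594) [0.6535 0.1159 0.074 ] top z 0.037327037056937365 rel home 0.017971568595719523 0.00794767148856089
[389.25581395 331.74418605] 0.02824263608447493 0.012693921408264208
```

View pics/si20.png

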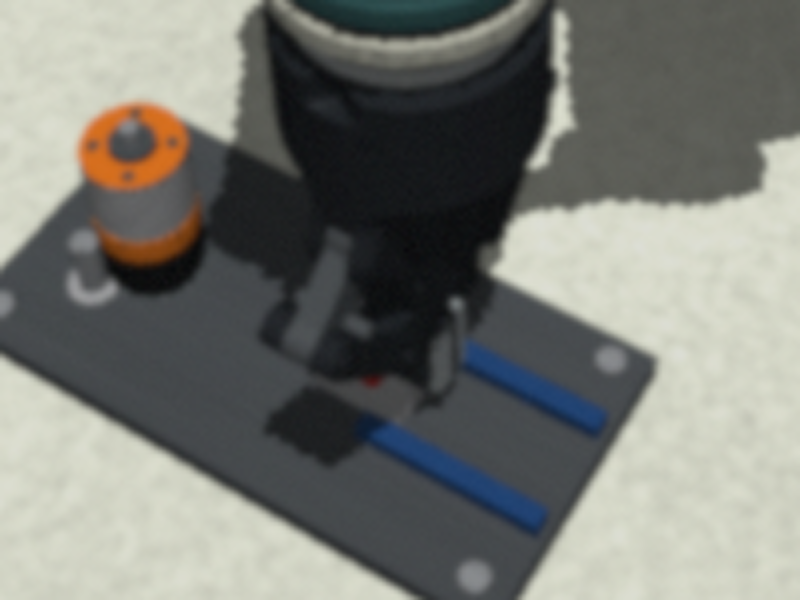

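The stop is moving: the tab is ahead of the fingers at (372,378), with the block at the rail ends. The motor hasn't moved. Continuing.

Request:
arm_command(
  rows=[
    {"xyz": [0, 0.004, 0], "delta_rot": [0, 0, 0], "gripper": 0.0},
    {"xyz": [0, 0.004, 0], "delta_rot": [0, 0, 0], "gripper": 0.0},
    {"xyz": [0, 0.004, 0], "delta_rot": [0, 0, 0], "gripper": 0.0},
    {"xyz": [0, 0.004, 0], "delta_rot": [0, 0, 0], "gripper": 0.0},
    {"xyz": [0, 0.004, 0], "delta_rot": [0, 0, 0], "gripper": 0.0},
    {"xyz": [0, 0.004, 0], "delta_rot": [0, 0, 0], "gripper": 0.0},
    {"xyz": [0, 0.003, 0], "delta_rot": [0, 0, 0], "gripper": 0.0},
    {"xyz": [0, 0.003, 0], "delta_rot": [0, 0, 0], "gripper": 0.0},
    {"xyz": [0, 0.003, 0], "delta_rot": [0, 0, 0], "gripper": 0.0},
    {"xyz": [0, 0.002, 0], "delta_rot": [0, 0, 0], "gripper": 0.0},
    {"xyz": [0, 0.002, 0], "delta_rot": [0, 0, 0], "gripper": 0.0},
  ],
)

```text
time: 21.95
tool_pos: [0.5598, 0.136, 0.0346]
tcp_rot: [-2.521, -1.874, 0.0]
wrist_force: [-0.9, 0.4, -1.3]
width: 0.001
```

```bash
python3 chk.py sc21; python3 -c "
from h import *
c=read_camera('side'); cv2.imwrite('pics/si21.png',cv2.resize(c['pixels'][270:420,180:380],None,fx=4,fy=4,interpolation=cv2.INTER_CUBIC)[:,:,::-1])"
```

```text
21.95 [0.55978652 0.13597405 0.03463507] Fnx -1.0073958129797111 [-0.92314159  0.42834362 -1.27870968]
nest x,y of TCP -0.07754161234203448 0.0001459952865988448
[384, 306, 22, 20, 286] ((394.2857971191406, 315.3359680175781), (19.471607208251953, 22.320858001708984), 113.0936508178711) [0.6335 0.1157 0.074 ] top z 0.07379431936051593 rel home -0.001076383075258403 0.0019232121521807872
[394.37762238 315.63636364] -0.0007288968717887958 0.0023558197939592203
[381, 327, 19, 9, 46] ((390.04315185546875, 328.9520263671875), (11.444207191467285, 17.898941040039062), 106.5676040649414) [0.6595 0.1171 0.074 ] top z 0.03705287512422646 rel home 0.02342349230170914 0.010811934645202427
[389.         331.80434783] 0.028602032268190636 0.012441330011522835
```

View pics/si21.png

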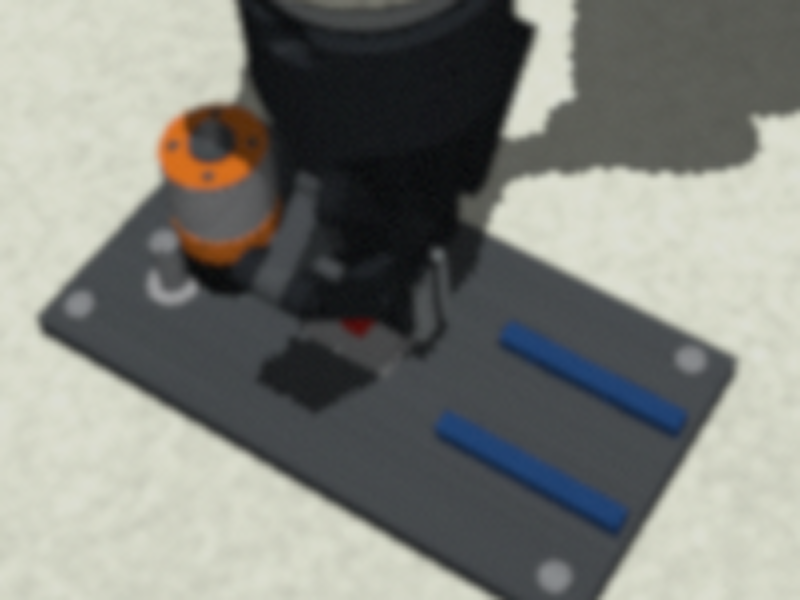

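Request:
arm_command(
  rows=[
    {"xyz": [0, 0.0015, 0], "delta_rot": [0, 0, 0], "gripper": 0.0},
    {"xyz": [0, 0.0015, 0], "delta_rot": [0, 0, 0], "gripper": 0.0},
    {"xyz": [0, 0.0015, 0], "delta_rot": [0, 0, 0], "gripper": 0.0},
    {"xyz": [0, 0.0015, 0], "delta_rot": [0, 0, 0], "gripper": 0.0},
    {"xyz": [0, 0.001, 0], "delta_rot": [0, 0, 0], "gripper": 0.0},
  ],
)

```text
time: 22.55
tool_pos: [0.5666, 0.134, 0.0348]
tcp_rot: [2.521, 1.874, 0.0]
wrist_force: [-1.7, 0.0, -0.0]
width: 0.001
```

Request:
arm_command(
  rows=[
    {"xyz": [0, 0.0007, 0], "delta_rot": [0, 0, 0], "gripper": 0.0},
    {"xyz": [0, 0.0006, 0], "delta_rot": [0, 0, 0], "gripper": 0.0},
    {"xyz": [0, 0.0005, 0], "delta_rot": [0, 0, 0], "gripper": 0.0},
  ],
)

```text
time: 22.85
tool_pos: [0.5683, 0.1335, 0.0348]
tcp_rot: [2.521, 1.874, 0.0]
wrist_force: [-1.9, 0.1, 0.2]
width: -0.001
```

Request:
arm_command(
  rows=[
    {"xyz": [0, 0.0006, 0], "delta_rot": [0, 0, 0], "gripper": 0.0},
    {"xyz": [0, 0.0005, 0], "delta_rot": [0, 0, 0], "gripper": 0.0},
  ],
)

```text
time: 23.05
tool_pos: [0.5693, 0.1332, 0.0348]
tcp_rot: [2.521, 1.874, 0.0]
wrist_force: [-2.6, 1.1, 0.3]
width: -0.0
```

Request:
arm_command(
  rows=[
    {"xyz": [0, 0.0005, 0], "delta_rot": [0, 0, 0], "gripper": 0.0},
    {"xyz": [0, 0.0003, 0], "delta_rot": [0, 0, 0], "gripper": 0.0},
  ],
)

```text
time: 23.25
tool_pos: [0.5699, 0.133, 0.0348]
tcp_rot: [-2.521, -1.874, 0.0]
wrist_force: [-2.6, -0.1, 1.8]
width: 0.001
```

Request:
arm_command(
  rows=[
    {"xyz": [0, 0.0005, 0], "delta_rot": [0, 0, 0], "gripper": 0.0},
    {"xyz": [0, 0.0003, 0], "delta_rot": [0, 0, 0], "gripper": 0.0},
  ],
)

```text
time: 23.45
tool_pos: [0.5701, 0.1329, 0.0347]
tcp_rot: [-2.521, -1.874, 0.001]
wrist_force: [-5.3, 1.4, 2.0]
width: 0.004
```

Request:
arm_command(
  rows=[
    {"xyz": [0, 0.0005, 0], "delta_rot": [0, 0, 0], "gripper": 0.0},
    {"xyz": [0, 0.0, 0], "delta_rot": [0, 0, 0], "gripper": 0.0},
  ],
)

```text
time: 23.65
tool_pos: [0.5702, 0.1329, 0.0346]
tcp_rot: [-2.52, -1.873, 0.002]
wrist_force: [-5.9, 1.8, 3.6]
width: 0.002
```

Request:
arm_command(
  rows=[
    {"xyz": [0, 0.0005, 0], "delta_rot": [0, 0, 0], "gripper": 0.0},
    {"xyz": [0, 0.0, 0], "delta_rot": [0, 0, 0], "gripper": 0.0},
  ],
)

```text
time: 23.85
tool_pos: [0.5703, 0.1328, 0.0345]
tcp_rot: [-2.52, -1.873, 0.003]
wrist_force: [-6.4, 2.3, 3.6]
width: -0.004
```

The stop has stalled at the expected place, with the force rising to 6.5 N and no further movement. I'll back off and look.

Request:
arm_command(
  rows=[
    {"xyz": [0, -0.003, 0], "delta_rot": [0, 0, 0], "gripper": 0.0},
    {"xyz": [0, -0.007, 0], "delta_rot": [0, 0, 0], "gripper": 0.0},
    {"xyz": [0, -0.015, 0], "delta_rot": [0, 0, 0], "gripper": 0.0},
    {"xyz": [0, -0.015, -0.02], "delta_rot": [0, 0, 0], "gripper": 0.0},
    {"xyz": [0, -0.02, -0.04], "delta_rot": [0, 0, 0], "gripper": 0.0},
    {"xyz": [0, -0.02, -0.04], "delta_rot": [0, 0, 0], "gripper": 0.0},
    {"xyz": [0, -0.02, -0.03], "delta_rot": [0, 0, 0], "gripper": 0.0},
    {"xyz": [0, 0, 0], "delta_rot": [0, 0, 0], "gripper": 0.0},
    {"xyz": [0, 0, 0], "delta_rot": [0, 0, 0], "gripper": 0.0},
  ],
)

```text
time: 24.75
tool_pos: [0.4759, 0.1616, 0.1655]
tcp_rot: [2.519, 1.875, 0.004]
wrist_force: [0.1, 0.5, -0.6]
width: 0.001
```

```bash
python3 chk.py sc22; python3 - <<'E'
from h import *
for n in ("scene","side"):
    c=read_camera(n); x0,y0=(320,230) if n=="scene" else (180,270)
    cv2.imwrite(f"pics/{n}23.png",cv2.resize(c["pixels"][y0:y0+150,x0:x0+200],None,fx=4,fy=4,interpolation=cv2.INTER_CUBIC)[:,:,::-1])
    H=hsv(c); h,s,v=[H[:,:,i].astype(int) for i in range(3)]
    for k,m in {"blue":(h>105)&(h<125)&(s>150)&(v>50),"green":(h>50)&(h<80)&(s>120)&(v>50),"red":((h<5)|(h>175))&(s>150)&(v>50)}.items():
        for b,st,ce in blobs(m,10):
            P=cloud(c,b); q=np.median(P,0) if len(P) else [0]*3
            if .4<q[0]<.65 and -.3<q[1]<.25: print(n,k,st.tolist(),ce.round(1),q.round(4))
c=read_camera("wrist"); cv2.imwrite("pics/w23.png",c["pixels"][:,:,::-1])
E
```

```text
24.75 [0.475864   0.1616233  0.16554697] Fnx -0.04459320108006473 [ 0.10398851  0.50055648 -0.55041237]
nest x,y of TCP -0.16529537081076254 0.0005361378375117534
[383, 306, 22, 20, 295] ((394.01580810546875, 315.2527770996094), (19.512392044067383, 22.641490936279297), 110.32611083984375) [0.6336 0.1152 0.074 ] top z 0.07377888516709274 rel home -0.0009042343105969505 0.0014962150627501982
[393.89491525 315.43389831] -0.0005012909523317643 0.0015359460895160606
[381, 327, 19, 8, 39] ((390.9350280761719, 327.2723083496094), (13.89997386932373, 18.86518096923828), 92.09095001220703) [0.6561 0.1175 0.074 ] top z 0.03768709803060012 rel home 0.02005483802204121 0.01018887413421398
[389.56410256 331.79487179] 0.0279840468638383 0.013123641635592365
scene blue [298, 204, 3, 6, 12] [299.2 206.5] [ 0.4794 -0.135   0.0622]
scene blue [310, 204, 3, 6, 17] [310.9 206.6] [ 0.4703 -0.1135  0.0622]
scene blue [301, 210, 9, 3, 23] [305. 211.] [ 0.4846 -0.1195  0.0621]
scene blue [430, 280, 15, 18, 38] [436.1 289.1] [0.5222 0.1688 0.0196]
scene green [233, 230, 4, 7, 22] [234.6 232.7] [ 0.5878 -0.2202  0.0614]
scene green [221, 232, 14, 9, 53] [226.4 237.1] [ 0.605  -0.2271  0.0617]
scene red [401, 295, 15, 17, 146] [407.7 302.9] [0.5883 0.1288 0.0526]
side blue [323, 360, 28, 18, 179] [336.2 368.5] [0.4873 0.1384 0.0207]
side blue [289, 374, 47, 29, 317] [312.6 387.8] [0.5105 0.1724 0.0208]
side red [258, 323, 16, 26, 275] [265.5 335.3] [0.5838 0.1316 0.054 ]
```

View pics/side23.png

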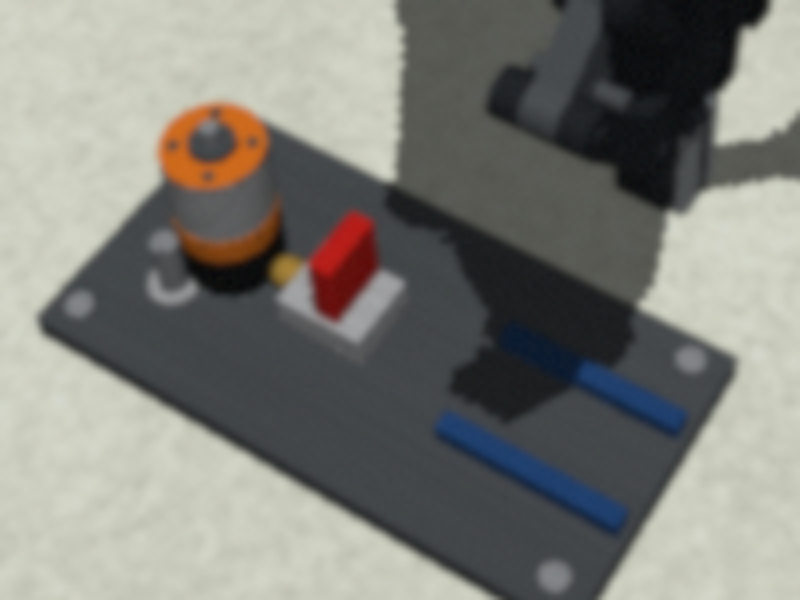

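View pics/scene23.png

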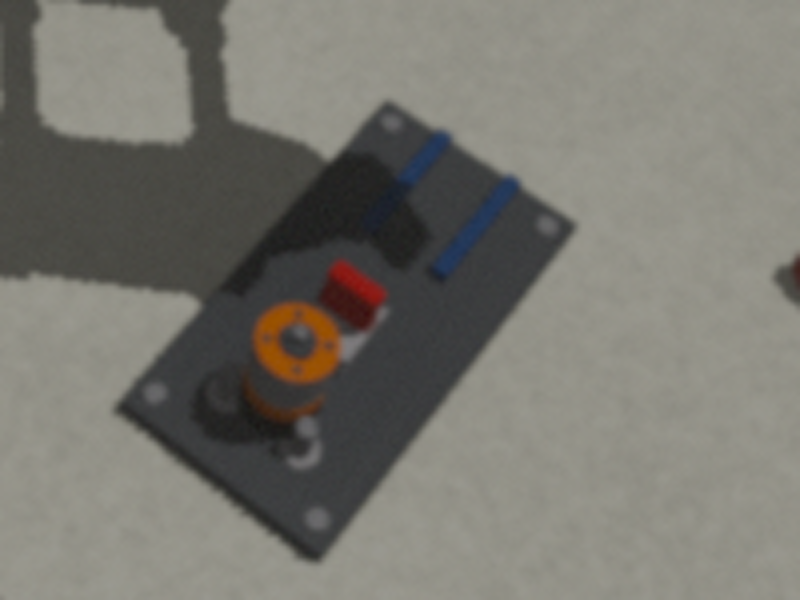

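View pics/w23.png

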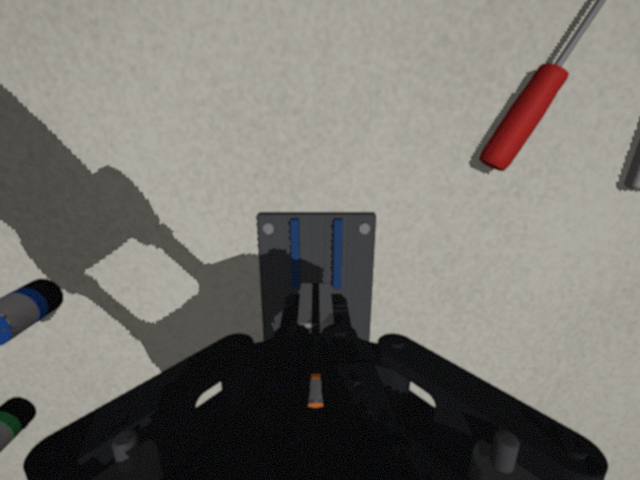

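The nose (side crop (285,270)) is against the motor, the motor is upright at the posts, and the arm is clear. Blue and green read at their starting pixels in the scene view. Handing in.

```bash
python3 -c "
from workcell import bot
print(bot.read_state()['time']); print(bot.finish_job())"
```

```text
24.95
the job is handed in; nothing more can be done
None
```

I stood the orange motor on the plate short of home and released it. I then nudged it against both posts and slid the red-tabbed stop up until its nose met it. I handed in at about 25 s; the system gave no verdict.

**Release:** the motor stood upright on the plate, an estimated 11–16 mm short of home, with the stop still fully back.

**Nudge:** the fingers stalled at about 5 N with almost no sideways force. After that push, the top of the motor appeared to shift back about 2 mm in the scene view when I withdrew. I couldn't tell whether it had leaned slightly or slipped, so I repeated the nudge lower down. It stalled within about 0.5 mm of the same spot at 5.8 N, and the motor stayed put when released.

**Stop:** it stalled where contact was expected, with the force rising from about 2.5 N to 6.5 N. The side view shows the nose against the motor.

**Final checks:**
- **Orange motor:** upright and released, with no sign of moving while the stop was slid up.
- **Blue and green motors:** both at their starting positions in the scene view. In the side view the arm hid blue, and I got no reading for green.
- **Robot:** raised clear and touching nothing.

**Disagreements:**
- **Position:** measured after the first nudge, both cameras put the motor about 1 mm short of home, within their roughly 2 mm accuracy. I relied on the contact stalls rather than the pictures for the final position.
- **Camera offset:** the two fixed cameras differed by up to 5 mm in absolute position.
- **Slide value:** I could not read it directly.

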